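Clamp down the movement holder with a T-handle hex key

ROBOT

A 6-joint arm with a two-finger parallel gripper is mounted at the origin on the work surface. World frame = base frame: x ahead of the robot, y to its left, z up, the work surface at z = 0. Lengths are in m, angles in degrees, forces in N, time in s.
With the tool pointing down it reaches from about 0.25 to 0.725 m from the base axis. Payload 9.7 kg.
Tool frame: the origin (TCP) lies at the very end of the fingers, on their centre line; the grasp point (between the pads) lies 19 mm behind it; z points along the fingers, y is the direction in which the jaws open and shut (so a half turn about z gives the same grasp; the last joint's range is limited). The gripper opens to 85 mm and grips with 20 to 120 N. Pads are 22 mm wide; open, the fingers measure 114 mm over their backs; the gripper's body (76 mm by 85 mm) begins 54 mm behind the grasp point. The pads swing forward as they close: fully open they stand 13 mm farther back than shut.
Start: joints at [-75.974, 4.979, 10.078, 95.1, 0, 90], TCP at [0.133, -0.534, 0.231] pointing down, gripper open.
Joint ranges: [-179.16, 179.16], [-48.56, 103.87], [-65.8, 70.77], [-126.05, 130.52], [-82.76, 87.17], [-180, 180]. Speed limits (degrees/s): [127.2, 127.2, 147.25, 180, 180, 180].

INTERFACE

Orientations are given as [roll, pitch, yaw] about the fixed x, y, z axes, in that order (R = Rz(yaw) Ry(pitch) Rx(roll)).
In Python, from workcell import bot gives the robot as it stands.
- The arm moves only by the shell command python3 -m pendant 'ROWS' [FORCE]. ROWS is JSON, a list that holds one entry, the list of rows, each a list of 7 numbers: the shift along the tool's x, y, z in cm, then the turn, a rotation vector about the tool's x, y, z in rad, then the opening in per cent of the stroke, from 0 (shut) to 100 (fully open). In form: [[[dx, dy, dz, ax, ay, az, gripper], ...]]. A call has 1 to 5 rows; each row shifts and turns the pose as measured when the row begins, along the tool's axes as they then stand; what a row does not reach is not made up. A row lasts 1/12 s, in which the tool goes at most 41.7 mm and 7.16 degrees, less where a joint would pass 70% of its speed; a pose out of reach is approached as far as the arm can. A call with a gripper value outside its range is refused whole. The fingers move at their own pace and stop on an object; FORCE is the grip in N (left out, the last holds). Time passes only in rows, so rows that do not move let the fingers close. It gives the time, the measured TCP pose, the force and the opening at its end, in the units of the state.
- bot.get_obs(): the state, without advancing time (a new reading comes with each control period).
- bot.camera(name): name is "scene" or "top" or "wrist"; returns the picture (420x560x3 uint8, red, green, blue); there is no depth.
- bot.get_calibration(name): a dict with "intrinsics" (3x3 intrinsics, pixels), "pose" (4x4, takes a point from camera to world coordinates); the wrist camera has in their place "T_tool_cam" (4x4, takes a point from camera to tool coordinates, whose origin is the TCP and whose axes are the flange's). Camera axes: x right, y down, z forward; pixel columns grow to the right and rows downward; lengths in m; the calibration is good to about 2 mm. A picture is of the moment at which its call begins: read the wrist's pose just before it. get_calibration takes no time and is no camera call.
- bot.job_done(): hands the job in, once; it reports no verdict.
Trained networks look in the newest picture that a camera, given by its name, has taken for a name from the list of things; names that differ only in an ending like _2 or _b are one class to them, and where a whole thing is asked for, a point or a joint stands for the part that bears it (a point fixed in the world has none). Each returns a list of dicts, best first, with "confidence" (0 to 1); they miss things now and then, are a little off and sometimes report something else, mostly with a low value. They report only what shows in the picture. A call takes as long as a camera call. They do not tell look-alikes from the thing itself.
- bot.masks_of(camera, thing): "pixels" (420x560 bool, what is visible of it) and "extent" ([left, top, right, bottom] in pixels, round what is visible of it).
- bot.mark_of(camera, thing): "uv" ([column, row] in pixels: a listed point, or the origin of a listed thing).
The state is a dict: "time": time; "q": joint angles; "qd": joint speeds; "joint_efforts": joint torques, N m; "ee_pos": TCP position; "tcp_rot": TCP orientation; "wrist_force": force on the tool from outside, world axes, zero at the start; "torque": the same for the moment, N m; "opening": finger opening in m.
Only numpy, scipy, OpenCV 4.12 (cv2) and the standard library are available. Lean on these libraries where they do the work, as an engineer would, in place of code of your own. Each camera call takes 0.05 s, during which the arm holds its last target. There are 200 camera calls.

TASK

The holder with the brass clock movement is clamped to its slotted plate at one end only: at the other end swing the loose strap clamp square over the holder's foot. Then take the largest T-handle hex key from the wooden stand, seat it fully home in the clamp's cap screw before turning, tighten the screw clockwise until it comes to a stop, and put the key back upright in the hole it came from. Do not touch the movement, and leave everything else where it is.

Things in the scene. Friction and masses are not known exactly. Their poses are not given: they have to be found in the camera images.
- plate: Slotted aluminium plate 220 (x) x 360 (y) x 15 mm, fixed to the bench. On its middle stands the grey foot of the movement holder, 140 (x) x 170 (y) mm, top 33 mm above the bench, with steel columns (12 mm) at plate x = -58 and 58, y = 20, tops at 138 mm. The clamp at the foot's +y end is tight and fixed; the loose one pivots at plate (0, -115). Origin: centre of its underside, at bench height; z up.
- movement: Round brass clock movement held between the columns, two 88 mm discs facing plate +y and -y; with jaws and arbors it fills plate x -73..73, y -14..54 mm, 54 to 142 mm above the bench. Fixed; not to be touched. Origin and axes: those of the plate (bench height), not its middle.
- clamp (a joint): Angle of the loose strap clamp about its upright screw axis, rad. 0 = square over the foot, nose along plate +y; grows anticlockwise seen from above (nose swung aside towards plate -x). Starts at 0.95 to 1.45, can go from -0.5 to 1.6: no stop at 0. Stiff (0.06 N m); stays where it is left.
- clamp_nose (a point): Tip of the loose clamp's nose: on its centre line, 60 mm from the screw axis, 50 mm above the bench. Axes: y from the screw to the nose, z up. The clamp is a flat steel bar with upright sides, 30 mm wide (22 mm and 3 mm lower over the last 15 mm), from the nose to 47 mm behind the screw; underside 35, top 50 mm above the bench. A heel block 23 to 45 mm behind the screw reaches down to the plate.
- screw (a joint): Angle of the cap screw, rad, growing clockwise seen from above (tightening). Starts finger-tight at 0 to 0.3; tight at its stop at 1.0. Takes about 0.08 N m to turn; stays where it is left.
- socket_floor (a point): Centre of the floor of the hexagon socket in the dark cap screw on the loose clamp's pivot axis. Head 21 mm across, 14 mm high, top 67 mm above the bench, on a 28 mm washer. Socket 12.7 mm across flats, 9 mm deep, with a 1.2 mm bevel round its mouth; floor 58 mm above the bench. Axes turn with the screw: z up along it, x towards a corner of the hexagon.
- screw_rim (a point): Point on the upper rim of the screw head, 10.5 mm out from its axis along the screw's x, in line with a corner of the socket.
- key: The largest T-handle hex key, which fits the screw. Steel hexagon blade, 12 mm across flats, 100 mm long below a flat round shoulder (28 mm) that rests on the stand's top; two blade corners lie in line with the cross bar (key x), so it enters when its yaw equals the screw's or differs by a multiple of 60 degrees (play 7 degrees either way). 160 to 250 g. Origin: centre of the shoulder's underside; z up.
- key_bar (a point): Middle of the key's black cross bar, 35 mm above the key's origin. Bar 110 mm long along x, 20 mm wide in y with flat sides, 22 mm high in z; a tapering round neck joins it to the shoulder below. Axes: those of the key.
- key_tip (a point): Centre of the end of the key's blade, 100 mm below the key's origin; the last 2 mm taper in by 1.2 mm a side. Axes: those of the key.
- rack: Wooden key stand, fixed, 70 (x) x 230 (y) x 110 mm: an 18 mm top board on two end cheeks, open front and back, base board 6 mm. Three 18 mm through holes in the top board at stand x = 0, y = -75, 0, 75 mm; a key hangs upright in each (which in which varies), cross bars roughly along stand x. Origin: centre of its underside on the bench; z up.
- key_mid: Bystander: next smaller T-handle key (8 mm, cross bar 88 x 18 mm), otherwise as the largest; too small for the screw.
- key_small: Bystander: smallest T-handle key (6 mm, cross bar 70 x 16 mm), too small for the screw.
- barrel: Bystander: loose brass spring barrel, 38 mm across, 25 mm high, standing on the plate near the loose clamp. Origin: centre of its underside.
- loupe: Bystander: black eye loupe, 38 mm across, 38 mm high, on the bench beside the plate's -x edge. Origin: centre of its underside.
- screwdriver: Bystander: screwdriver 170 mm long lying on the bench in front of the stand, along its own x. Origin: under its middle, at bench height.
- jar: Bystander: glass jar 58 mm across, 60 mm high, beyond the work. Origin: centre of its underside.
- hammer: Bystander: small hammer 200 mm long lying on the bench beyond the work, along its own x. Origin: under its middle, at bench height.
There are look-alikes about, which are no part of the job. What is shaped like the key but blue, red or turquoise is not meant.

How it is judged:
By the outcome, as a careful person would: the job done as asked, in the order asked, and still so for the second after the job is handed in, with the robot touching nothing.
It also fails if it takes over 72 s, if anything falls off the work surface, if the arm or the gripper's body presses on something with over 40 N, if the wrist force passes 120 N, or if a joint passes its speed limit or range.

## Working session

There is one attempt and no reset: what is moved stays moved. The work goes in short steps, Python scripts to look and compute and a shell command to move; the robot and the scene stay as the last step left them, time stands still between calls to the robot, and variables do not carry over. Pictures are saved under pics/ and viewed, about 8 in all and at most 12, crops included, and the job is handed in when it is done.

```bash
ls; mkdir -p pics; python3 - <<'E'
from workcell import bot
import cv2,numpy as np
o=bot.get_obs(); print(o)
a=bot.camera("scene");b=bot.camera("top")
cv2.imwrite("pics/scene1.png",a[:,:,::-1]);cv2.imwrite("pics/top1.png",cv2.resize(b[:,:,::-1],(800,600),interpolation=cv2.INTER_CUBIC))
for c in ("scene","top"):
    k=bot.get_calibration(c);print(c,k["intrinsics"],k["pose"])
    for n in ["plate","clamp_nose","socket_floor","screw_rim","key","key_bar","rack","key_mid","key_small","barrel"]:
        print(c,n,[(np.round(d["uv"]),round(d["confidence"],2)) for d in bot.mark_of(c,n)][:4])
print(bot.get_calibration("wrist"))
E
```

```text
pics
{'time': 0.0, 'q': array([-7.59742824e+01,  5.00992077e+00,  1.00343137e+01,  9.50999394e+01,
        5.04570877e-04,  8.99998508e+01]), 'qd': array([-0.02682302,  0.00838092, -0.00074614,  0.02159201,  0.01862838,
       -0.03019563]), 'joint_efforts': array([ 7.64872402e-04, -5.20379591e+01,  4.64813840e+01,  1.57606305e-02,
        1.04510193e-05, -3.04191616e-06]), 'ee_pos': array([ 0.13324215, -0.53337468,  0.23059313]), 'tcp_rot': array([-1.79924453e+02, -5.04767166e-04,  1.40258662e+01]), 'wrist_force': array([-0.32938156,  0.90419898,  0.28652385]), 'torque': array([-0.02812222,  0.0166882 , -0.00112373]), 'opening': 0.08521143755314804}
scene [[411.17677173   0.         277.97207041]
 [  0.         411.17677173 209.52173171]
 [  0.           0.           1.        ]] [[ 0.5271226   0.7147799  -0.45959924  0.98302326]
 [ 0.84969772 -0.45126623  0.27271334 -0.20166274]
 [-0.0124716  -0.53427379 -0.84521948  0.89560112]
 [ 0.          0.          0.          1.        ]]
scene plate [(array([188., 262.]), 0.92)]
scene clamp_nose [(array([140., 248.]), 0.96)]
scene socket_f
[... 1354 characters left out ...]
), 0.81)]
top rack [(array([200., 231.]), 0.79)]
top key_mid [(array([228., 224.]), 0.8)]
top key_small [(array([194., 225.]), 0.69)]
top barrel [(array([433., 206.]), 0.55)]
{'intrinsics': array([[363.4775089 ,   0.        , 282.80664797],
       [  0.        , 363.4775089 , 210.88640331],
       [  0.        ,   0.        ,   1.        ]]), 'T_tool_cam': array([[ 5.02720251e-04, -9.58734248e-01, -2.84303339e-01,
         7.36043191e-02],
       [ 9.99999850e-01,  4.20654292e-04,  3.49712741e-04,
        -6.91729647e-04],
       [-2.15688162e-04, -2.84303472e-01,  9.58734316e-01,
        -1.42048310e-01],
       [ 0.00000000e+00,  0.00000000e+00,  0.00000000e+00,
         1.00000000e+00]])}
```

View pics/top1.png

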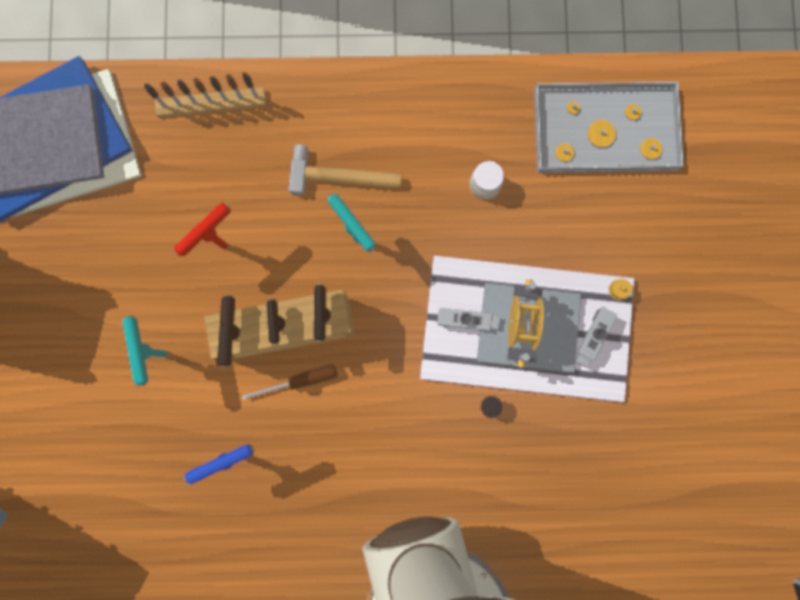

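View pics/scene1.png

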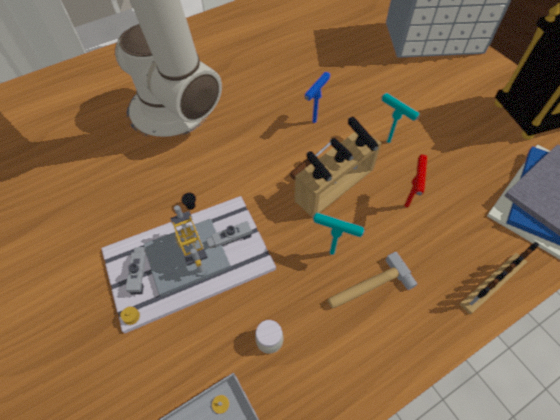

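Top view: rack is at left, with the largest key (black) in its left hole, around (158,231) in native pixels. The loose clamp is at the plate's right end, with the screw near (420,234) and the nose pointing down-left at (406,259). The barrel is at (433,206). Next I'll turn these into world coordinates.

```bash
cat > h.py <<'E'
from workcell import bot
import cv2,numpy as np
from scipy.spatial.transform import Rotation as R
def tool():
    o=bot.get_obs(); T=np.eye(4); T[:3,:3]=R.from_euler('xyz',o['tcp_rot'],degrees=True).as_matrix(); T[:3,3]=o['ee_pos']; return T
def cam(c,T=None):
    k=bot.get_calibration(c); return k['intrinsics'], (k['pose'] if c!='wrist' else (tool() if T is None else T)@k['T_tool_cam'])
def hit(c,uv,z,T=None):
    K,P=cam(c,T); d=P[:3,:3]@np.linalg.solve(K,[uv[0],uv[1],1]); return P[:3,3]+d*(z-P[2,3])/d[2]
def proj(c,p,T=None):
    K,P=cam(c,T); q=K@(np.linalg.inv(P)@np.append(p,1))[:3]; return q[:2]/q[2]
def marks(c,n,z,T=None):
    return [(np.round(d['uv'],1),round(d['confidence'],2),np.round(hit(c,d['uv'],z,T),4)) for d in bot.mark_of(c,n)]
E
python3 - <<'E'
from h import *
for c in ("top","scene"):
    bot.camera(c)
    for n,z in [("plate",0),("clamp_nose",.05),("socket_floor",.058),("screw_rim",.067),("key_bar",.145),("key",.11),("rack",0),("barrel",.015),("key_mid",.11),("loupe",0)]:
        print(c,n,*marks(c,n,z),sep='\n   ')
# plate outline
m=bot.masks_of("top","plate")[0]["pixels"].astype(np.uint8)
r=cv2.minAreaRect(cv2.findNonZero(m)); bx=cv2.boxPoints(r)
print([hit("top",p,.015)[:2].round(4) for p in bx])
E
```

```text
top
   plate
   (array([161.3, 232.3]), 0.72, array([0.505, 0.359, 0.   ]))
   (array([371.2, 229.6]), 0.69, array([ 0.503 , -0.1784,  0.    ]))
   (array([407.7, 256.7]), 0.64, array([ 0.4322, -0.2692,  0.    ]))
top
   clamp_nose
   (array([405.5, 257.7]), 0.67, array([ 0.4293, -0.2505,  0.05  ]))
   (array([368.6, 227.9]), 0.59, array([ 0.5038, -0.1627,  0.05  ]))
top
   socket_floor
   (array([420.5, 231.5]), 0.51, array([ 0.4923, -0.2879,  0.058 ]))
top
   screw_rim
   (array([421.4, 228.3]), 0.42, array([ 0.4995, -0.2879,  0.067 ]))
top
   key_bar
   (array([246.8, 159. ]), 0.94, array([0.6598, 0.1288, 0.145 ]))
   (array([156.6, 230.7]), 0.9, array([0.4984, 0.3335, 0.145 ]))
   (array([ 94. , 249.5]), 0.88, array([0.4584, 0.4733, 0.145 ]))
   (array([139.7, 163.3]), 0.84, array([0.6536, 0.3739, 0.145 ]))
   (array([151.3, 322.4]), 0.75, array([0.2954, 0.343 , 0.145 ]))
top
   key
   (array([101.4, 246.2]), 0.93, array([0.4671, 0.47  , 0.11  ]))
   (array([158. , 325.1]), 0.82, array([0.2852, 0.337 , 0.11  ]))
   (array([164.5, 233.2]), 0.74, array([0.4949, 0.3242, 0.11  ]))
  
[... 1693 characters left out ...]
 (array([314.7,  94.9]), 0.67, array([0.2939, 0.3327, 0.11  ]))
   (array([416.8, 185. ]), 0.59, array([0.6714, 0.3619, 0.11  ]))
scene
   rack
   (array([332.5, 185.5]), 0.92, array([0.5093, 0.2505, 0.    ]))
scene
   barrel
   (array([130.4, 314.1]), 0.55, array([ 0.562 , -0.3342,  0.015 ]))
scene
   key_mid
   (array([316.6, 176.4]), 0.72, array([0.5257, 0.1786, 0.11  ]))
   (array([363.8, 131.5]), 0.54, array([0.4724, 0.3621, 0.11  ]))
scene
   loupe
   (array([193. , 206.6]), 0.63, array([ 0.3706, -0.0945,  0.    ]))
   (array([362.1, 141.6]), 0.63, array([0.429 , 0.4128, 0.    ]))
[array([0.4157, 0.0251]), array([ 0.6382, -0.0032]), array([ 0.592 , -0.3719]), array([ 0.3708, -0.3366])]
```

```bash
R='1'; python3 -m pendant '[[[3.5,-1.6,0.2,0,0,0,60],[3.5,-1.6,0.2,0,0,0,60],[3.5,-1.6,0.2,0,0,0,60],[3.5,-1.6,0.2,0,0,0,60],[3.5,-1.6,0.2,0,0,0,60]]]'; python3 -m pendant '[[[3.5,-1.6,0.2,0,0,0,60],[3.5,-1.6,0.2,0,0,0,60],[3.5,-1.6,0.2,0,0,0,60],[3.5,-1.6,0.2,0,0,0,60],[3.5,-1.6,0.2,0,0,0,60]]]'; python3 -m pendant '[[[0,0,0,0,0,0.12,60],[0,0,0,0,0,0.12,60],[0,0,0,0,0,0.12,60]]]'; python3 -c "
from h import *
print(bot.get_obs()['q'])"
```

```text
time: 2.67
ee_pos: [0.2836, -0.414, 0.2198]
tcp_rot: [180.0, 0.1, 13.3]
wrist_force: [1.0, -0.8, -0.7]
opening: 0.0516
time: 3.08
ee_pos: [0.4414, -0.2885, 0.21]
tcp_rot: [179.8, -0.0, 13.3]
wrist_force: [0.4, -0.9, -0.5]
opening: 0.0516
time: 3.33
ee_pos: [0.4476, -0.2819, 0.2087]
tcp_rot: [179.9, -0.1, -7.3]
wrist_force: [-0.2, 0.5, -0.2]
opening: 0.0512
[-3.21890639e+01  1.56608530e+00  3.99864429e+00  9.23439497e+01
 -2.38387002e-02  1.55105908e+02]
```

```bash
python3 - <<'E'
from h import *
T=tool(); a=bot.camera("wrist"); cv2.imwrite("pics/w1.png",a[:,:,::-1])
for n,z in [("plate",0),("clamp_nose",.05),("socket_floor",.058),("screw_rim",.067),("barrel",.015)]: print(n,*marks("wrist",n,z,T),sep='\n  ')
E
```

```text
plate
  (array([157.5, 135.1]), 0.68, array([ 0.5068, -0.169 ,  0.    ]))
clamp_nose
  (array([252.4, 207.8]), 0.72, array([ 0.4382, -0.2535,  0.05  ]))
  (array([277.7, 132.8]), 0.43, array([ 0.4982, -0.2833,  0.05  ]))
socket_floor
  (array([281.8, 147.4]), 0.61, array([ 0.487 , -0.2852,  0.058 ]))
screw_rim
  (array([275.6, 133.4]), 0.7, array([ 0.4992, -0.282 ,  0.067 ]))
barrel
  (array([324.9,  31.7]), 0.77, array([ 0.5733, -0.3328,  0.015 ]))
```

View pics/w1.png

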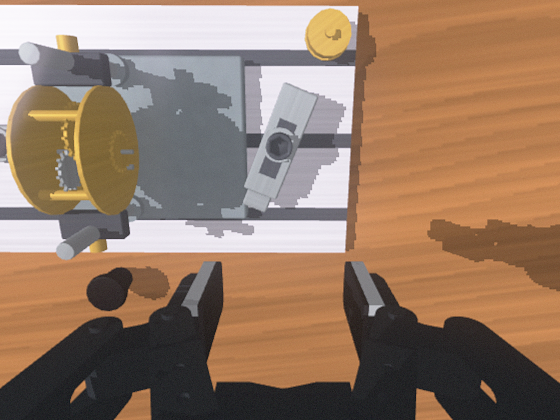

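The wrist view shows the clamp pointing down-left, with the screw at (280,147) and the nose at (252,208). The plate edges are parallel to the image, so the tool is already square to the plate. I'll push the bar with shut fingers, starting from its −y side.

```bash
python3 -m pendant '[[[-1,1,3,0,0,0,0],[-1,0.9,3,0,0,0,0],[0,0,3,0,0,0,0],[0,0,0,0,0,0,0],[0,0,0,0,0,0,0]]]'; python3 -c "
from h import *
S=np.array([.488,-.286]);e=np.array([[.9925,-.122],[.122,.9925]])
print(e@(bot.get_obs()['ee_pos'][:2]-S)*1000)
T=tool(); a=bot.camera('wrist'); cv2.imwrite('pics/w2.png',a[:,:,::-1])
for n,z in [('clamp_nose',.05),('socket_floor',.058)]: print(n,*marks('wrist',n,z,T),sep='\n  ')"
```

```text
time: 4.05
ee_pos: [0.4235, -0.3024, 0.1187]
tcp_rot: [179.8, -0.4, -6.4]
wrist_force: [-0.1, 0.8, 0.5]
opening: -0.0
[-61.99436774 -24.1602985 ]
clamp_nose
  (array([201.9, 215.2]), 0.68, array([ 0.4375, -0.2538,  0.05  ]))
socket_floor
  (array([234.1, 123.6]), 0.74, array([ 0.4891, -0.2823,  0.058 ]))
  (array([231.7, 104. ]), 0.71, array([ 0.4994, -0.2825,  0.058 ]))
```

View pics/w2.png

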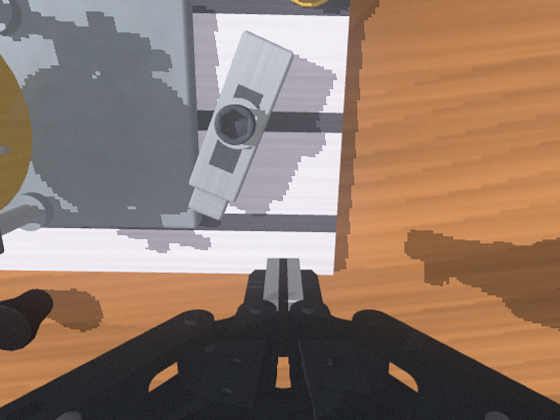

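```bash
python3 -m pendant '[[[0,0,3,0,0,0,0],[0,0,3,0,0,0,0],[0,0,2,0,0,0,0],[0,0,0,0,0,0,0]]]'; python3 -m pendant '[[[0.4,-0.7,0,0,0,0,0],[0.4,-0.7,0,0,0,0,0],[0.4,-0.7,0,0,0,0,0],[0.4,-0.7,0,0,0,0,0]]]';python3 -m pendant '[[[0.4,-0.7,0,0,0,0,0],[0.4,-0.7,0,0,0,0,0],[0.4,-0.7,0,0,0,0,0],[0.2,-0.4,0,0,0,0,0],[0,0,0,0,0,0,0]]]'; python3 -c "
from h import *
S=np.array([.488,-.286]);e=np.array([[.9925,-.122],[.122,.9925]])
print(e@(bot.get_obs()['ee_pos'][:2]-S)*1000)
T=tool(); a=bot.camera('wrist'); cv2.imwrite('pics/w3.png',a[:,:,::-1])
for n,z in [('clamp_nose',.05),('socket_floor',.058)]: print(n,*marks('wrist',n,z,T),sep='\n  ')"
```

```text
time: 4.53
ee_pos: [0.4309, -0.306, 0.047]
tcp_rot: [179.3, -1.2, -6.2]
wrist_force: [-1.2, 0.3, -0.7]
opening: -0.0001
time: 4.87
ee_pos: [0.4538, -0.2798, 0.0539]
tcp_rot: [179.1, -1.6, -6.3]
wrist_force: [-0.1, -0.0, 0.3]
opening: -0.0005
time: 5.28
ee_pos: [0.4755, -0.2522, 0.0576]
tcp_rot: [179.1, -1.8, -6.0]
wrist_force: [0.7, 0.3, 0.1]
opening: -0.0003
[-16.53264326  32.02498404]
clamp_nose
socket_floor
  (array([360.6, 229.4]), 0.6, array([ 0.4949, -0.2858,  0.058 ]))
  (array([355.7, 244. ]), 0.57, array([ 0.4887, -0.2834,  0.058 ]))
```

View pics/w3.png

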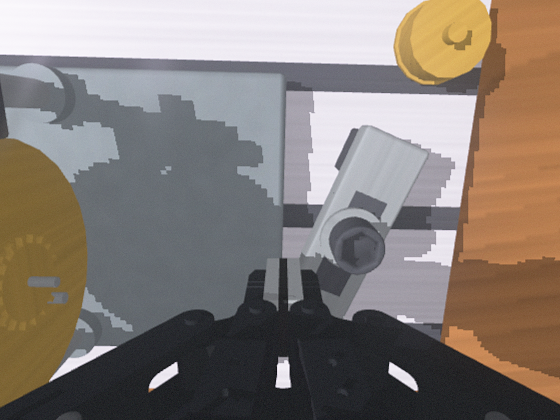

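The fingers drifted up to 58 mm and passed over the clamp without moving it. I'll go back, fix the tilt and descend lower.

```bash
cat >> h.py <<'E'
def need(p,yaw):
    T=tool(); G=R.from_euler('xyz',[180,0,yaw],degrees=True).as_matrix()
    o=bot.get_obs()
    print('need cm',np.round(T[:3,:3].T@(np.array(p)-T[:3,3])*100,2),'rot',np.round(R.from_matrix(T[:3,:3].T@G).as_rotvec(),3),'| pos',o['ee_pos'].round(4),'rpy',o['tcp_rot'].round(1),'F',o['wrist_force'].round(1),'tq',o['torque'].round(2),'op',o['opening'].round(4))
S=np.array([.488,-.285]);EX=np.array([.9927,-.1205]);EY=np.array([.1205,.9927])
def pl(x,y,z): return np.append(S+EX*x+EY*y,z)   # plate axes, origin at screw
E
python3 -m pendant '[[[0,0,-1.5,0,0,0,0],[-2.2,2.7,0,0,0,0,0],[-2.2,2.7,0,0,0,0,0],[0,0,0,0,0,0,0]]]' ; python3 -c "
from h import *
need(pl(-.060,-.022,.038),-7)"
```

```text
time: 5.77
ee_pos: [0.423, -0.3031, 0.0716]
tcp_rot: [179.0, -1.7, -5.9]
wrist_force: [-0.3, 0.3, -0.4]
opening: 0.0002Traceback (most recent call last):
  File "<string>", line 3, in <module>
    need(pl(-.060,-.022,.038),-7)
    ~~~~^^^^^^^^^^^^^^^^^^^^^^^^^
  File "h.py", line 17, in need
    print('need cm',np.round(T[:3,:3].T@(np.array(p)-T[:3,3])*100,2),'rot',np.round(R.from_matrix(T[:3,:3].T@G).as_rotvec(),3),'| pos',o['ee_pos'].round(4),'rpy',o['tcp_rot'].round(1),'F',o['wrist_force'].round(1),'tq',o['torque'].round(2),'op',o['opening'].round(4))
                                                                                                                                                                                                                                                     ^^^^^^^^^^^^^^^^^^
AttributeError: 'float' object has no attribute 'round'
```

```bash
sed -i "s/o\['opening'\].round(4)/round(float(o['opening']),4)/" h.py; python3 -c "
from h import *
need(pl(-.060,-.022,.038),-7)"
```

```text
need cm [ 0.14 -0.44  3.36] rot [ 0.016 -0.03   0.018] | pos [ 0.423  -0.3031  0.0716] rpy [179.   -1.7  -5.9] F [-0.3  0.3 -0.4] tq [-0.01  0.   -0.  ] op 0.0002
```

```bash
python3 -m pendant '[[[0,0,1.5,0.016,-0.03,0.018,0],[0,0,1.7,0,0,0,0],[0,0,0.2,0,0,0,0],[0,0,0,0,0,0,0]]]' ; python3 -c "
from h import *
need(pl(-.060,-.022,.038),-7)"
```

```text
time: 6.1
ee_pos: [0.4214, -0.3065, 0.0378]
tcp_rot: [180.0, -0.1, -7.4]
wrist_force: [0.5, -0.1, -0.4]
opening: 0.0002
need cm [ 0.34 -0.74 -0.02] rot [ 0.001 -0.001 -0.007] | pos [ 0.4214 -0.3065  0.0378] rpy [ 1.8e+02 -1.0e-01 -7.4e+00] F [ 0.5 -0.1 -0.4] tq [0. 0. 0.] op 0.0002
```

```bash
python3 -m pendant '[[[0.4,-0.7,0,0,0,0,0],[0.4,-0.7,0,0,0,0,0],[0.4,-0.7,0,0,0,0,0],[0,0,0,0,0,0,0]]]' ; python3 -c "
from h import *
need(pl(-.027,.033,.038),-7)"
```

```text
time: 6.43
ee_pos: [0.4376, -0.2856, 0.0397]
tcp_rot: [179.9, -0.1, -7.5]
wrist_force: [-1.1, -0.8, -0.6]
opening: 0.0002
need cm [ 2.26 -3.99  0.17] rot [ 0.002 -0.002 -0.008] | pos [ 0.4376 -0.2856  0.0397] rpy [ 1.799e+02 -1.000e-01 -7.500e+00] F [-1.1 -0.8 -0.6] tq [-0.17  0.17  0.  ] op 0.0002
```

Contact made (about 1 N). Continuing.

```bash
python3 -m pendant '[[[0.4,-0.7,0.08,0,0,0,0],[0.4,-0.7,0.08,0,0,0,0],[0.4,-0.7,0.08,0,0,0,0],[0.4,-0.7,0.08,0,0,0,0],[0,0,0,0,0,0,0]]]' ; python3 -c "
from h import *
need(pl(-.027,.033,.038),-7)"
```

```text
time: 6.85
ee_pos: [0.4589, -0.2574, 0.0384]
tcp_rot: [179.7, -0.1, -7.4]
wrist_force: [-1.0, 0.3, -0.5]
opening: 0.0002
need cm [ 0.51 -0.92  0.03] rot [ 0.005 -0.002 -0.006] | pos [ 0.4589 -0.2574  0.0384] rpy [ 1.797e+02 -1.000e-01 -7.400e+00] F [-1.   0.3 -0.5] tq [-0.01  0.21 -0.  ] op 0.0002
```

```bash
python3 -m pendant '[[[0.3,-0.5,0.02,0.005,0,0,0],[0.2,-0.4,0,0,0,0,0],[0,0,0,0,0,0,0]]]' ; python3 -c "
from h import *
need(pl(-.027,.033,.038),-7)
T=tool(); a=bot.camera('wrist'); cv2.imwrite('pics/w4.png',a[:,:,::-1])
for n,z in [('clamp_nose',.05),('socket_floor',.058)]: print(n,*marks('wrist',n,z,T),sep='\n  ')"
```

```text
time: 7.1
ee_pos: [0.466, -0.2478, 0.0379]
tcp_rot: [-179.9, -0.1, -7.3]
wrist_force: [-1.6, 0.3, 1.1]
opening: -0.0001
need cm [-0.07  0.13 -0.01] rot [-0.001 -0.002 -0.005] | pos [ 0.466  -0.2478  0.0379] rpy [-1.799e+02 -1.000e-01 -7.300e+00] F [-1.6  0.3  1.1] tq [ 0.03  0.25 -0.  ] op -0.0001
clamp_nose
  (array([213.5, 228.4]), 0.79, array([ 0.497 , -0.2242,  0.05  ]))
socket_floor
  (array([376.8, 240. ]), 0.81, array([ 0.4878, -0.2834,  0.058 ]))
```

View pics/w4.png

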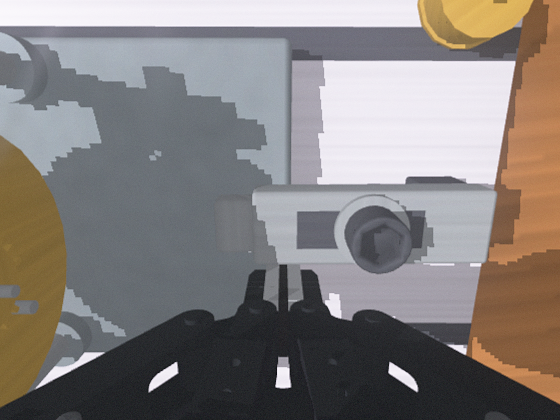

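```bash
python3 -m pendant '[[[-1.5,0,0,0,0,0,0],[0,0,-3,0,0,0,0],[0,0,-4,0,0,0,0],[1,2,-2,0,0,0,60],[0,1.6,0,0,0,0,60]]]' ; python3 -m pendant '[[[0,0,0,0,0,0,60]]]' ;python3 -c "
from h import *
need(pl(-.027,.0,.15),-7)
T=tool(); a=bot.camera('wrist'); cv2.imwrite('pics/w5.png',a[:,:,::-1]); np.save('T5.npy',T)
for n,z in [('clamp_nose',.05),('socket_floor',.058),('screw_rim',.067)]: print(n,*marks('wrist',n,z,T),sep='\n  ')
u,v=map(int,bot.mark_of('wrist','socket_floor')[0]['uv'])
c=a[v-40:v+40,u-40:u+40,::-1]
cv2.imwrite('pics/w5c.png',np.hstack([a[60:360,130:430,::-1].repeat(1,0),cv2.resize(c,(300,300),interpolation=cv2.INTER_CUBIC)])); print(u,v)"
```

```text
time: 7.67
ee_pos: [0.453, -0.2814, 0.1279]
tcp_rot: [-179.7, 0.2, -7.2]
wrist_force: [1.2, -0.0, -0.4]
opening: 0.023
time: 7.75
ee_pos: [0.4533, -0.2835, 0.1292]
tcp_rot: [-179.8, 0.1, -7.3]
wrist_force: [-0.8, -0.5, -0.9]
opening: 0.0355
need cm [ 0.76 -0.28 -2.08] rot [-0.004  0.001 -0.005] | pos [ 0.4533 -0.2835  0.1292] rpy [-1.798e+02  1.000e-01 -7.300e+00] F [-0.8 -0.5 -0.9] tq [ 0.02 -0.   -0.04] op 0.0355
clamp_nose
  (array([182.3, 167.6]), 0.87, array([ 0.4963, -0.2255,  0.05  ]))
socket_floor
  (array([277.2, 170.8]), 0.88, array([ 0.4884, -0.2833,  0.058 ]))
screw_rim
  (array([275., 153.]), 0.94, array([ 0.5001, -0.2838,  0.067 ]))
277 170
```

View pics/w5c.png

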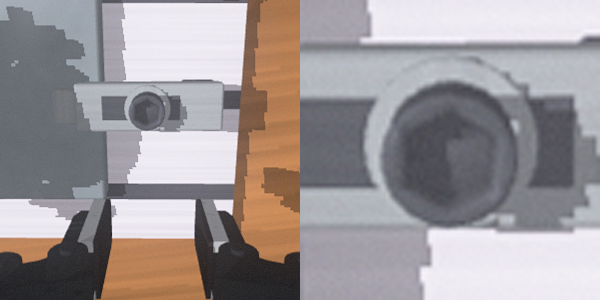

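```bash
python3 - <<'E'
from h import *
T=tool()
def rect(a,c,half,z,n):
    K,P=cam('wrist',T); s=np.linspace(-half,half,n)
    # image: right=+x world, up=+y world
    X,Y=np.meshgrid(c[0]+s,c[1]-s); W=np.stack([X,Y,np.full_like(X,z),np.ones_like(X)],-1)@np.linalg.inv(P).T
    q=W[...,:3]@K.T; return cv2.remap(a,(q[...,0]/q[...,2]).astype(np.float32),(q[...,1]/q[...,2]).astype(np.float32),cv2.INTER_CUBIC)
acc=[];C=[];Rm=[];N=[]
for i in range(5):
    a=bot.camera('wrist'); acc.append(a.astype(float))
    for n,z,L in(('socket_floor',.058,C),('screw_rim',.067,Rm),('clamp_nose',.05,N)):
        m=marks('wrist',n,z,T)
        if m: L.append(m[0][2][:2])
c=np.median(C,0);r=np.median(Rm,0);n=np.median(N,0);print(c,r,n,'rim ang',[np.degrees(np.arctan2(*(x-c)[::-1])).round(1) for x in Rm],'clamp dir',np.degrees(np.arctan2(*(n-c)[::-1])))
a=np.mean(acc,0).astype(np.uint8)
h=rect(a,c,.014,.066,400); g=cv2.cvtColor(h,cv2.COLOR_RGB2GRAY)
g=cv2.createCLAHE(3,(2,2)).apply(np.clip((g.astype(float)-20)*2.2,0,255).astype(np.uint8))
w=cv2.cvtColor(rect(a,c+[.0,.02],.08,.05,400),cv2.COLOR_RGB2GRAY)
cv2.imwrite('pics/hex.png',np.hstack([g,w]))
gg=cv2.cvtColor(a,cv2.COLOR_RGB2GRAY)
for l in cv2.createLineSegmentDetector().detect(gg)[0][:,0]:
    if np.hypot(l[2]-l[0],l[3]-l[1])>55 and l[1]<260:
        p,q=[hit('wrist',x,.05,T)[:2] for x in (l[:2],l[2:])]; print(l.round(),round(np.degrees(np.arctan2(*(q-p)[::-1]))%180,2))
E
```

```text
[ 0.4889 -0.2839] [ 0.4984 -0.2832] [ 0.4971 -0.2236] rim ang [np.float64(7.2), np.float64(-7.6), np.float64(3.9), np.float64(13.4), np.float64(-1.3)] clamp dir 82.25603579362986
[  1.  38. 318.  39.] 82.6
[366. 259. 234. 258.] 82.61
[262. 242. 367. 243.] 82.57
[381.  61. 257.  60.] 82.65
[207. 258.  99. 257.] 82.5
[375. 147. 382.  62.] 172.57
[368. 243. 373. 169.] 172.68
[257. 140. 347. 137.] 84.72
[369. 190. 314. 190.] 81.96
[235.  62. 238. 139.] 172.54
[269. 143. 208. 142.] 82.15
[354. 142. 291. 142.] 83.47
[227.  47.  67.  46.] 82.63
[232. 139. 229.  48.] 172.61
```

View pics/hex.png

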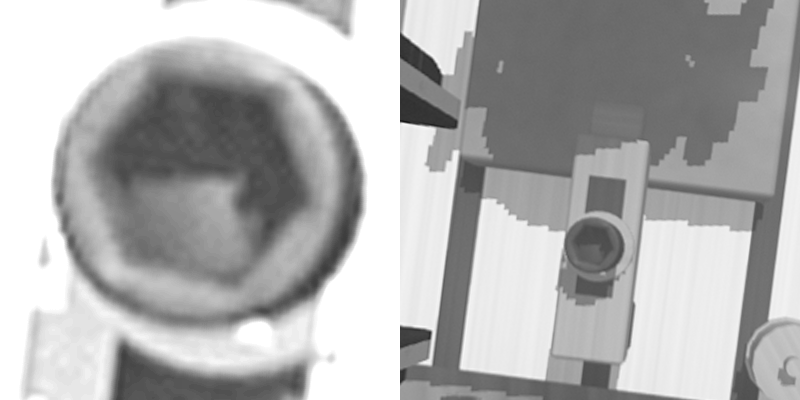

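The clamp's edge directions (82–84°) match the plate's y axis at 82.6°, so it is square. In the rectified crop the hexagon corners lie at about −11.5° (mod 60°), near (0.489,−0.283). Next I'll turn the tool half round while rising, then go to the stand.

```bash

python3 -m pendant '[[[0,0,-1.5,0,0,-0.12,60],[0,0,-1.5,0,0,-0.12,60],[0,0,-1.5,0,0,-0.12,60],[0,0,-1.5,0,0,-0.12,60],[0,0,-1.5,0,0,-0.12,60]]]' >/dev/null
python3 -m pendant '[[[0,0,-0.8,0,0,-0.12,60],[0,0,-0.8,0,0,-0.12,60],[0,0,-0.8,0,0,-0.12,60],[0,0,0,0,0,-0.12,60],[0,0,0,0,0,-0.12,60]]]'
python3 -m pendant '[[[0,0,0,0,0,-0.12,60],[0,0,0,0,0,-0.12,60],[0,0,0,0,0,-0.12,60],[0,0,0,0,0,-0.12,60],[0,0,0,0,0,-0.12,60]]]' >/dev/null
python3 -m pendant '[[[0,0,0,0,0,-0.12,60],[0,0,0,0,0,-0.12,60],[0,0,0,0,0,-0.12,60],[0,0,0,0,0,-0.12,60],[0,0,0,0,0,-0.12,60]]]'
python3 -m pendant '[[[0,0,0,0,0,-0.12,60],[0,0,0,0,0,-0.12,60],[0,0,0,0,0,-0.12,60],[0,0,0,0,0,0,60]]]' >/dev/null
python3 -c "
from h import *
need([.49,.33,.26],176);print(bot.get_obs()['q'])"
```

```text
time: 9.83
ee_pos: [0.4528, -0.2817, 0.2313]
tcp_rot: [-179.7, -0.2, 64.1]
wrist_force: [0.8, -0.4, 0.2]
opening: 0.0513
time: 10.67
ee_pos: [0.453, -0.2819, 0.232]
tcp_rot: [179.9, -0.3, 135.7]
wrist_force: [1.0, 0.9, -0.6]
opening: 0.0511
need cm [19.99 57.97 -2.49] rot [ 0.005 -0.003 -0.322] | pos [ 0.453 -0.282  0.232] rpy [179.8  -0.2 157.5] F [-0.5  0.1  0.4] tq [-0.04  0.01  0.01] op 0.0515
[-31.99583057   3.01077497   8.08239567  95.34399737   0.18137135
  -9.52328645]
```

```bash

python3 -m pendant '[[[1.3,3.8,-0.4,0,0,0,60],[1.3,3.8,-0.4,0,0,0,60],[1.3,3.8,-0.4,0,0,0,60],[1.3,3.8,-0.4,0,0,0,60],[1.3,3.8,-0.4,0,0,0,60]]]' >/dev/null
python3 -m pendant '[[[1.3,3.8,-0.2,0,0,0,60],[1.3,3.8,-0.2,0,0,0,60],[1.3,3.8,-0.2,0,0,0,60],[1.3,3.8,-0.2,0,0,0,60],[1.3,3.8,-0.2,0,0,0,60]]]'
python3 -m pendant '[[[1.3,3.8,0,0,0,0,60],[1.3,3.8,0,0,0,0,60],[1.3,3.8,0,0,0,0,60],[0,0,0,0,0,-0.12,60],[0,0,0,0,0,-0.12,60]]]'
python3 -c "
from h import *
need([.49,.33,.26],176)"
```

```text
time: 11.83
ee_pos: [0.4865, 0.1258, 0.2643]
tcp_rot: [179.7, -0.2, 154.2]
wrist_force: [1.6, 0.4, 0.8]
opening: 0.0509
time: 12.25
ee_pos: [0.5003, 0.258, 0.2643]
tcp_rot: [179.6, -0.1, 167.0]
wrist_force: [-0.0, 0.5, 0.3]
opening: 0.0511
need cm [2.62 6.78 0.48] rot [ 0.007 -0.001 -0.157] | pos [0.5003 0.258  0.2643] rpy [ 1.796e+02 -1.000e-01  1.670e+02] F [-0.   0.5  0.3] tq [-0.06  0.01  0.01] op 0.0511
```

```bash

python3 -m pendant '[[[1.0,3.4,0.2,0,0,0,60],[1.0,3.4,0.2,0.007,0,-0.1,60],[0,0,0,0,0,-0.04,60],[0,0,0,0,0,0,60]]]'
python3 - <<'E'
from h import *
T=tool(); a=bot.camera("wrist"); cv2.imwrite("pics/w6.png",a[:,:,::-1])
need([.49,.33,.26],176)
for n,z in [("key_bar",.145),("key",.11),("key_mid",.11),("key_small",.11)]: print(n,*marks("wrist",n,z,T),sep='\n  ')
for m in bot.masks_of("wrist","key"):
    p=m["pixels"].astype(np.uint8); r=cv2.minAreaRect(cv2.findNonZero(p)); print(m["extent"],round(m["confidence"],2),r, a[m["pixels"]].mean(0).round())
E
```

```text
time: 12.58
ee_pos: [0.4954, 0.3333, 0.2596]
tcp_rot: [-179.9, -0.1, 175.0]
wrist_force: [-0.0, -0.4, -0.3]
opening: 0.0516
need cm [ 0.51 -0.36 -0.06] rot [-0.001 -0.002 -0.02 ] | pos [0.4954 0.3332 0.2593] rpy [-1.799e+02 -1.000e-01  1.749e+02] F [0.6 0.3 0.3] tq [ 0.03  0.01 -0.02] op 0.0509
key_bar
  (array([281.7, 206.9]), 0.72, array([0.4969, 0.3333, 0.145 ]))
  (array([475.9, 148.8]), 0.64, array([0.4666, 0.4725, 0.145 ]))
  (array([345.2, 375.8]), 0.61, array([0.6499, 0.3739, 0.145 ]))
  (array([ 85.1, 404. ]), 0.48, array([0.6602, 0.1466, 0.145 ]))
key
  (array([284.6, 193.5]), 0.84, array([0.4955, 0.3356, 0.11  ]))
  (array([453.3, 145.9]), 0.82, array([0.4684, 0.4724, 0.11  ]))
  (array([341.7, 357.5]), 0.57, array([0.6594, 0.3759, 0.11  ]))
key_mid
  (array([109.4, 239.8]), 0.96, array([0.5232, 0.1825, 0.11  ]))
key_small
  (array([189.6, 220.3]), 0.59, array([0.5117, 0.2538, 0.11  ]))
[267.6, 127.3, 297.3, 281.3] 0.84 ((280.2308349609375, 204.4256591796875), (151.38258361816406, 32.2154426574707), 88.09085083007812) [90. 75. 68.]
[324.5, 300.8, 357.9, 386.5] 0.61 ((340.27154541015625, 341.4539794921875), (89.67105865478516, 34.481876373291016), 88.51213073730469) [187.  54.  47.]
[66.1, 318.4, 139.9, 418.2] 0.49 ((104.75164794921875, 364.3140869140625), (56.62376022338867, 104.60113525390625), 9.841132164001465) [ 63. 156. 154.]
```

View pics/w6.png

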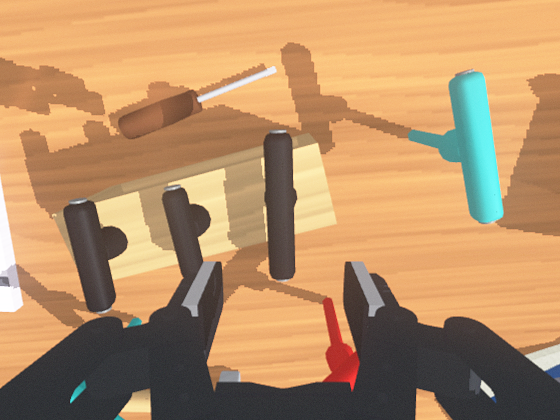

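The view shows the black largest key at (281,207), nearly parallel to the tool, with its neighbours to the left. Descending to grasp.

```bash

python3 -m pendant '[[[-0.1,0,3,0,0,-0.02,60],[0,0,3,0,0,0,60],[0,0,3,0,0,0,60],[0,0,2,0,0,0,60],[0,0,0,0,0,0,60]]]'
python3 -c "
from h import *
need([.4969,.3333,.125],176)"
```

```text
time: 13.3
ee_pos: [0.4992, 0.328, 0.1505]
tcp_rot: [179.7, 0.3, 175.4]
wrist_force: [-0.4, 0.5, 0.0]
opening: 0.0513
need cm [0.29 0.5  2.55] rot [ 0.004  0.006 -0.01 ] | pos [0.4992 0.328  0.1505] rpy [179.7   0.3 175.4] F [-0.4  0.5  0. ] tq [-0.06  0.03  0.02] op 0.0513
```

```bash

python3 -m pendant '[[[0.2,0.5,1.3,0.004,0.006,-0.01,60],[0,0,1.2,0,0,0,60],[0,0,0,0,0,0,60]]]'
python3 -c "
from h import *
need([.4969,.3333,.125],176)"
```

```text
time: 13.55
ee_pos: [0.4984, 0.3326, 0.1261]
tcp_rot: [179.9, 0.1, 175.8]
wrist_force: [-0.6, 0.5, -0.0]
opening: 0.051
need cm [0.16 0.05 0.11] rot [ 0.002  0.001 -0.003] | pos [0.4984 0.3326 0.1261] rpy [1.799e+02 1.000e-01 1.758e+02] F [-0.6  0.5 -0. ] tq [ 0.01  0.04 -0.02] op 0.051
```

```bash

python3 -m pendant '[[[0.15,0.05,0.1,0,0,0,0],[0,0,0,0,0,0,0],[0,0,0,0,0,0,0],[0,0,0,0,0,0,0],[0,0,0,0,0,0,0]]]' 90
python3 -c "
from h import *
need([.4969,.3333,.125],176)"
```

```text
time: 13.97
ee_pos: [0.4975, 0.3335, 0.1276]
tcp_rot: [179.9, 0.2, 175.8]
wrist_force: [0.1, -1.3, -1.9]
opening: 0.0185
need cm [ 0.06 -0.02  0.26] rot [ 0.002  0.003 -0.004] | pos [0.4975 0.3335 0.1276] rpy [179.9   0.2 175.8] F [ 0.1 -1.3 -1.9] tq [-0.21  0.09 -0.03] op 0.0185
```

```bash

python3 -m pendant '[[[0,0,-1.5,0,0,0,0],[0,0,-2.5,0,0,0,0],[0,0,-1,0,0,0,0]]]'
python3 -c "
from h import *
need([.4975,.3335,.1276],175.8)"
```

```text
time: 14.22
ee_pos: [0.4964, 0.333, 0.1767]
tcp_rot: [180.0, -0.0, 175.8]
wrist_force: [0.1, -0.5, -0.2]
opening: 0.0183
need cm [-0.11  0.06  4.91] rot [ 0.    -0.001 -0.   ] | pos [0.4964 0.333  0.1767] rpy [180.   -0.  175.8] F [ 0.1 -0.5 -0.2] tq [-0.   -0.05 -0.01] op 0.0183
```

```bash

python3 -m pendant '[[[-0.1,0.05,-2,0,0,0,0],[0,0,-3,0,0,0,0],[0,0,-3,0,0,0,0],[0,0,-3,0,0,0,0],[0,0,-1,0,0,0,0]]]'
python3 -c "
from h import *
need([.4895,-.283,.29],168.5);print(bot.get_obs()['q'])
a=bot.camera('scene');cv2.imwrite('pics/s2.png',cv2.resize(a[20:280,60:480,::-1],(800,495)))"
```

```text
time: 14.63
ee_pos: [0.4972, 0.3336, 0.3009]
tcp_rot: [180.0, -0.1, 175.8]
wrist_force: [-0.2, 0.6, -0.6]
opening: 0.0184
need cm [ -3.74 -61.56   1.04] rot [ 0.001 -0.001  0.128] | pos [0.4972 0.3336 0.3009] rpy [ 1.800e+02 -1.000e-01  1.758e+02] F [-0.2  0.6 -0.6] tq [ 0.09 -0.07 -0.03] op 0.0184
[3.38318504e+01 1.45084398e+01 2.88464421e+01 1.04365804e+02
 7.01297410e-02 3.80234730e+01]
```

View pics/s2.png

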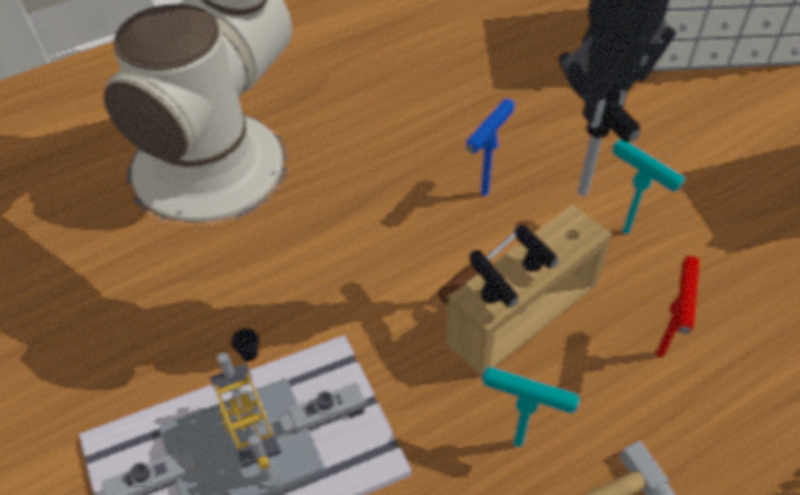

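Key is out: its blade hangs free below the gripper and the stand's right hole is empty. Carrying it to the clamp.

```bash

python3 -m pendant '[[[-0.2,-3.6,-0.4,0,0,0,0],[-0.2,-3.8,-0.3,0,0,0,0],[-0.2,-3.8,-0.2,0,0,0,0],[-0.2,-3.8,0,0,0,0,0],[-0.2,-3.8,0,0,0,0,0]]]'
python3 -m pendant '[[[-0.2,-3.8,0,0,0,0,0],[-0.2,-3.8,0,0,0,0,0],[-0.2,-3.8,0,0,0,0,0],[-0.2,-3.8,0,0,0,0,0],[-0.2,-3.8,0,0,0,0,0]]]'
python3 -c "
from h import *
need([.4895,-.283,.30],168.5);print(bot.get_obs()['q'])"
```

```text
time: 15.1
ee_pos: [0.4949, 0.1471, 0.3047]
tcp_rot: [179.8, -0.1, 176.4]
wrist_force: [0.8, -1.3, -1.2]
opening: 0.019
time: 15.52
ee_pos: [0.4912, -0.0514, 0.2995]
tcp_rot: [179.8, -0.1, 176.5]
wrist_force: [0.3, -0.2, -1.6]
opening: 0.0187
need cm [ -1.23 -23.12  -0.13] rot [ 0.003 -0.003  0.14 ] | pos [ 0.4912 -0.0514  0.2995] rpy [ 1.798e+02 -1.000e-01  1.765e+02] F [ 0.3 -0.2 -1.6] tq [ 0.04 -0.06  0.01] op 0.0187
[ -6.08913307  -0.45761894  12.18124201 102.78767492   0.18997887
  -2.62299748]
```

```bash

python3 -m pendant '[[[-0.2,-3.8,-0.3,0,0,0,0],[-0.2,-3.8,-0.2,0,0,0,0],[-0.2,-3.8,-0.1,0,0,0,0],[-0.2,-3.8,0,0,0,0,0],[-0.2,-3.8,0,0,0,0,0]]]'
python3 -m pendant '[[[-0.2,-2,0,0.003,-0.003,0.07,0],[0,-0.8,0,0,0,0.07,0],[0,0,0,0,0,0,0]]]'
python3 -c "
from h import *
need([.4895,-.283,.21],168.5)"
```

```text
time: 15.93
ee_pos: [0.4876, -0.2514, 0.3007]
tcp_rot: [179.8, -0.2, 176.5]
wrist_force: [0.4, 0.7, -1.8]
opening: 0.0188
time: 16.18
ee_pos: [0.486, -0.2884, 0.2955]
tcp_rot: [179.9, -0.2, 167.8]
wrist_force: [0.1, 0.5, -2.3]
opening: 0.019
need cm [-0.25  0.59  8.55] rot [ 0.001 -0.003 -0.012] | pos [ 0.486  -0.2884  0.2955] rpy [179.9  -0.2 167.8] F [ 0.1  0.5 -2.3] tq [ 0.02 -0.05  0.  ] op 0.019
```

```bash

python3 -m pendant '[[[-0.2,-2.8,2,0,-0.003,-0.01,0],[0,-2.7,2,0,0,0,0],[0,0,1,0,0,0,0],[0,0,0,0,0,0,0]]]'
python3 - <<'E'
from h import *
T=tool(); need([.4895,-.283,.203],168.5)
C=[];Rm=[];B=[];acc=[]
for i in range(5):
    a=bot.camera('wrist');acc.append(a.astype(float))
    for n,z,L in(('socket_floor',.058,C),('screw_rim',.067,Rm)):
        for m in marks('wrist',n,z,T)[:1]: L.append(m[2][:2])
    for n in('key_bar','key'):
        for m in marks('wrist',n,.2,T)[:2]: B.append((n,m[0],m[1]))
print(np.median(C,0),np.median(Rm,0),len(C));print(B[:6])
a=np.mean(acc,0).astype(np.uint8);cv2.imwrite('pics/w7.png',a[:,:,::-1])
K,P=cam('wrist',T);c=np.median(C,0);s=np.linspace(-.014,.014,400)
X,Y=np.meshgrid(c[0]+s,c[1]-s);W=np.stack([X,Y,np.full_like(X,.067),np.ones_like(X)],-1)@np.linalg.inv(P).T;q=W[...,:3]@K.T
h=cv2.remap(a,(q[...,0]/q[...,2]).astype(np.float32),(q[...,1]/q[...,2]).astype(np.float32),cv2.INTER_CUBIC)
g=cv2.createCLAHE(3,(2,2)).apply(np.clip((cv2.cvtColor(h,cv2.COLOR_RGB2GRAY).astype(float)-20)*2.2,0,255).astype(np.uint8))
cv2.imwrite('pics/w7v.png',np.hstack([cv2.resize(a[:,:,::-1],(533,400)),cv2.cvtColor(cv2.resize(g,(267,267)),cv2.COLOR_GRAY2BGR).repeat(1,0) if 0 else cv2.copyMakeBorder(cv2.cvtColor(cv2.resize(g,(267,267)),cv2.COLOR_GRAY2BGR),0,133,0,0,cv2.BORDER_CONSTANT)]))
# predicted pixels of bar top-edge ends when bar centred on tool x=0, z from TCP
need([0,0,0],168.5)
for x in(-.055,0,.055):
  for zz in(-.0286,-.0066): print(x,zz,proj('wrist',(T@[x,0,zz,1])[:3],T).round(1))
E
```

```text
time: 16.52
ee_pos: [0.4772, -0.3431, 0.2413]
tcp_rot: [179.9, 0.0, 168.9]
wrist_force: [0.1, 0.6, -1.5]
opening: 0.0187
need cm [-0.06  6.12  3.84] rot [0.002 0.    0.007] | pos [ 0.4772 -0.3431  0.2413] rpy [179.9   0.  168.9] F [ 0.1  0.6 -1.5] tq [ 0.05  0.01 -0.  ] op 0.0187
[ 0.4886 -0.2815] [ 0.4976 -0.2871] 5
[('key_bar', array([284.7, 297.8]), 0.56), ('key', array([285.4, 257. ]), 0.69), ('key_bar', array([284.2, 298.8]), 0.57), ('key', array([284. , 257.9]), 0.7), ('key_bar', array([283.4, 295.1]), 0.82), ('key', array([284.1, 259.5]), 0.81)]
need cm [53.6  24.43 24.26] rot [0.001 0.003 0.006] | pos [ 0.4778 -0.3434  0.2443] rpy [180.    0.2 168.8] F [ 0.2  0.  -1.3] tq [-0.04  0.02 -0.01] op 0.0185
-0.055 -0.0286 [279.7 434.3]
-0.055 -0.0066 [280.1 392.2]
0 -0.0286 [279.3 312.6]
0 -0.0066 [279.9 283.2]
0.055 -0.0286 [279.  157.5]
0.055 -0.0066 [279.6 149. ]
```

View pics/w7v.png

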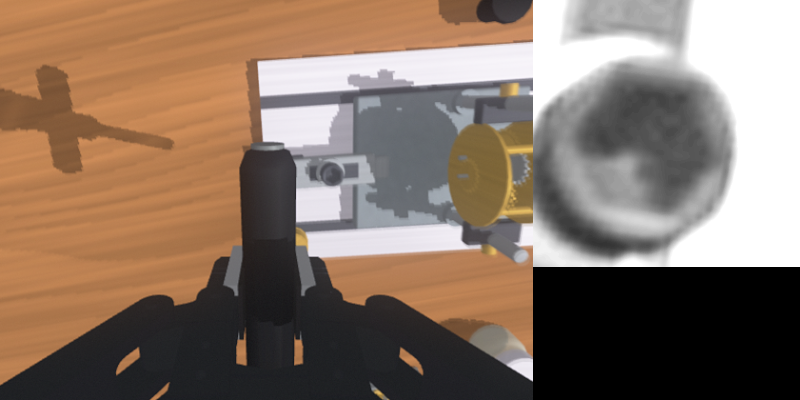

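The bar is centred in the jaws: its mark at (284,297) matches the predicted row of 298. The screw shows at (333,172) in the shrunk view and the clamp is still square. I'll check one calibration inconsistency, then use the scene camera as a second opinion on the tip.

```bash
python3 - <<'E'
from h import *
print(bot.get_calibration('wrist')['T_tool_cam'][:3,3],bot.get_calibration('wrist')['intrinsics'][:2,2])
T=tool();print(proj('wrist',(T@[0,0,-.0176,1])[:3],T)); need([.4888,-.2825,.203],168.5)
bot.camera('scene')
for n,z in (('key_tip',T[2,3]-.1176),('key_bar',T[2,3]+.0176),('socket_floor',.058)): print(n,*marks('scene',n,z)[:2])
print('tcp',T[:3,3])
E
```

```text
[ 0.07112625  0.00124549 -0.14204417] [282.80664797 210.88640331]
[279.62329757 296.8138038 ]
need cm [0.11 6.19 4.13] rot [0.001 0.003 0.006] | pos [ 0.4778 -0.3434  0.2443] rpy [180.    0.2 168.8] F [ 0.2  0.  -1.3] tq [-0.04  0.02 -0.01] op 0.0185
key_tip (array([331.7, 253.1]), 0.96, array([0.715 , 0.0842, 0.1267])) (array([310.8, 120.2]), 0.93, array([0.3798, 0.2602, 0.1267]))
key_bar (array([417.9, 174.2]), 0.87, array([0.7136, 0.272 , 0.2619])) (array([338.6, 221.6]), 0.87, array([0.7179, 0.081 , 0.2619]))
socket_floor (array([365.5, 288.7]), 0.49, array([0.7982, 0.1214, 0.058 ])) (array([132.9, 264.3]), 0.46, array([ 0.4776, -0.2817,  0.058 ]))
tcp [ 0.4777658  -0.34341423  0.24426178]
```

```bash
python3 - <<'E'
from h import *
A=np.array([bot.get_calibration('wrist')['T_tool_cam'] for _ in range(200)]);print(A[:,:3,3].mean(0),A[:,:3,3].std(0),A.std(0).max())
A=np.array([bot.get_calibration('scene')['pose'] for _ in range(20)]);print(A[:,:3,3].mean(0),A[:,:3,3].std(0))
E
python3 -c "
from h import *
print(bot.get_calibration('wrist')['T_tool_cam'].round(4))"
```

```text
[ 0.07112624  0.00124548 -0.14204417] [1.66533454e-16 0.00000000e+00 1.66533454e-16] 4.3298697960381105e-15
[ 0.98302326 -0.20166274  0.89560112] [0.00000000e+00 2.77555756e-17 2.22044605e-16]
[[ 5.000e-04 -9.591e-01 -2.832e-01  7.110e-02]
 [ 1.000e+00  6.000e-04 -3.000e-04  1.200e-03]
 [ 5.000e-04 -2.832e-01  9.591e-01 -1.420e-01]
 [ 0.000e+00  0.000e+00  0.000e+00  1.000e+00]]
```

```bash

python3 -m pendant '[[[0.1,2.8,0,0,0,0,0],[0,2.8,0,0,0,0,0],[0,0.5,1,0,0.003,0.006,0],[0,0,1,0,0,0,0],[0,0,0,0,0,0,0]]]'
python3 -c "
from h import *
need([.4888,-.2832,.19],168.5)"
```

```text
time: 18.38
ee_pos: [0.489, -0.2821, 0.2234]
tcp_rot: [180.0, 0.1, 168.4]
wrist_force: [-0.1, -0.2, -2.3]
opening: 0.0185
need cm [ 0.01 -0.11  3.34] rot [ 0.     0.001 -0.002] | pos [ 0.489  -0.2821  0.2234] rpy [1.800e+02 1.000e-01 1.684e+02] F [-0.1 -0.2 -2.3] tq [ 0.07  0.   -0.01] op 0.0185
```

```bash

python3 -m pendant '[[[0,-0.1,1.5,0,0,0,0],[0,0,1.5,0,0,0,0],[0,0,0.3,0,0,0,0],[0,0,0,0,0,0,0]]]'
python3 - <<'E'
from h import *
need([.4888,-.2832,.186],168.5)
T=tool();acc=[];Tp=[];Ss=[]
for i in range(4):
    a=bot.camera('scene');acc.append(a.astype(float))
    for n,L in(('key_tip',Tp),('socket_floor',Ss)):
        for d in bot.mark_of('scene',n):
            if np.hypot(d['uv'][0]-134,d['uv'][1]-264)<25: L.append(d['uv'])
print('tip',np.round(Tp,1).tolist(),'sock',np.round(Ss,1).tolist())
z=T[2,3]-.1176
print('pred tip',proj('scene',[T[0,3]-.0013,T[1,3],z]),'pred sock mouth/floor',proj('scene',[.4875,-.2835,.067]),proj('scene',[.4875,-.2835,.058]))
a=np.mean(acc,0).astype(np.uint8);cv2.imwrite('pics/s3.png',a[:,:,::-1])
E
```

```text
time: 18.72
ee_pos: [0.4884, -0.285, 0.1897]
tcp_rot: [-180.0, 0.1, 168.4]
wrist_force: [-0.0, -0.7, -1.8]
opening: 0.0189
need cm [-0.    0.19  0.37] rot [-0.001  0.002 -0.002] | pos [ 0.4884 -0.285   0.1897] rpy [-1.800e+02  1.000e-01  1.684e+02] F [-0.  -0.7 -1.8] tq [ 0.03 -0.01  0.06] op 0.0189
tip [[130.7, 265.9], [132.9, 263.9], [132.0, 265.9], [130.6, 264.6]] sock [[133.9, 264.4], [132.5, 266.0], [133.7, 267.6], [134.6, 267.5]]
pred tip [131.07803417 265.68304725] pred sock mouth/floor [132.52419726 266.46540788] [133.78607041 268.15578679]
```

Tip and socket agree in the scene view to about a pixel. Inserting carefully.

```bash

python3 -m pendant '[[[0,0.18,0.2,0,0,0,0],[0,0,0.2,0,0,0,0],[0,0,0,0,0,0,0]]]'
python3 -c "
from h import *
need([.4888,-.2832,.1756],168.5)"
```

```text
time: 19.57
ee_pos: [0.4894, -0.2826, 0.1861]
tcp_rot: [-179.9, 0.2, 168.4]
wrist_force: [-0.7, 0.0, -2.4]
opening: 0.0185
need cm [ 0.05 -0.07  1.05] rot [-0.001  0.003 -0.002] | pos [ 0.4894 -0.2826  0.1861] rpy [-179.9    0.2  168.4] F [-0.7  0.  -2.4] tq [ 0.03  0.   -0.02] op 0.0185
```

```bash

python3 -m pendant '[[[0.05,-0.06,0.2,0,0,0,0],[0,0,0.2,0,0,0,0],[0,0,0.1,0,0,0,0]]]'
python3 -c "
from h import *
need([.4888,-.2832,.1756],168.5)"
```

```text
time: 19.82
ee_pos: [0.4888, -0.283, 0.1806]
tcp_rot: [-179.9, 0.2, 168.4]
wrist_force: [0.2, -0.2, -0.5]
opening: 0.0187
need cm [-0.01 -0.02  0.5 ] rot [-0.001  0.003 -0.001] | pos [ 0.4888 -0.283   0.1806] rpy [-179.9    0.2  168.4] F [ 0.2 -0.2 -0.5] tq [-0.01  0.11  0.  ] op 0.0187
```

```bash

python3 -m pendant '[[[0,0,0.2,0,0,0,0],[0,0,0.2,0,0,0,0],[0,0,0.1,0,0,0,0]]]'
python3 -c "
from h import *
need([.4888,-.2832,.1756],168.5)"
python3 -m pendant '[[[0,0,0.15,0,0,0,0],[0,0,0.1,0,0,0,0]]]'
python3 -c "
from h import *
need([.4888,-.2832,.1756],168.5)"
```

```text
time: 20.07
ee_pos: [0.4885, -0.2831, 0.1749]
tcp_rot: [-179.9, 0.2, 168.4]
wrist_force: [-0.3, 0.6, -2.0]
opening: 0.0184
need cm [-0.03 -0.01 -0.07] rot [-0.001  0.003 -0.001] | pos [ 0.4885 -0.2831  0.1749] rpy [-179.9    0.2  168.4] F [-0.3  0.6 -2. ] tq [-0.02 -0.01 -0.  ] op 0.0184
time: 20.23
ee_pos: [0.489, -0.2833, 0.1747]
tcp_rot: [-179.9, 0.3, 168.4]
wrist_force: [-2.9, 2.0, 6.1]
opening: 0.0188
need cm [ 0.02  0.   -0.09] rot [-0.002  0.006 -0.001] | pos [ 0.489  -0.2833  0.1747] rpy [-179.9    0.3  168.4] F [-2.9  2.   6.1] tq [ 0.47  0.87 -0.09] op 0.0188
```

Seated: the floor was felt at TCP z 0.1747, expected 0.1756. Now tightening.

```bash

python3 -m pendant '[[[0,0,0.02,0,0,0.08,0],[0,0,0.02,0,0,0.1,0],[0,0,0.02,0,0,0.1,0],[0,0,0,0,0,0.1,0]]]'
python3 -c "
from h import *
need([.489,-.2833,.1747],115)"
python3 -m pendant '[[[0,0,0.02,0,0,0.1,0],[0,0,0.02,0,0,0.1,0],[0,0,0.02,0,0,0.1,0]]]'
python3 -c "
from h import *
need([.489,-.2833,.1747],115)"
```

```text
time: 20.57
ee_pos: [0.4882, -0.2833, 0.1748]
tcp_rot: [-180.0, 0.4, 146.0]
wrist_force: [-0.5, 0.3, -2.1]
opening: 0.0187
need cm [-0.07  0.05  0.01] rot [0.001 0.006 0.54 ] | pos [ 0.4882 -0.2833  0.1748] rpy [-180.     0.4  146. ] F [-0.5  0.3 -2.1] tq [-0.06 -0.01  0.1 ] op 0.0187
time: 20.82
ee_pos: [0.4882, -0.2836, 0.1748]
tcp_rot: [179.9, 0.4, 127.9]
wrist_force: [-0.3, -0.3, 0.4]
opening: 0.019
need cm [-0.03  0.08  0.01] rot [0.002 0.007 0.225] | pos [ 0.4882 -0.2836  0.1748] rpy [179.9   0.4 127.9] F [-0.3 -0.3  0.4] tq [-0.06  0.29  0.17] op 0.019
```

```bash

python3 -m pendant '[[[0,0,0.02,0,0,0.08,0],[0,0,0.02,0,0,0.08,0],[0,0,0,0,0,0.05,0]]]'
python3 -c "
from h import *
need([.489,-.2833,.1747],115)"
python3 -m pendant '[[[0,0,0.02,0,0,0.05,0],[0,0,0.02,0,0,0.04,0]]]'
python3 -c "
from h import *
need([.489,-.2833,.1747],108)"
```

```text
time: 21.07
ee_pos: [0.4881, -0.2837, 0.1748]
tcp_rot: [179.8, 0.4, 115.1]
wrist_force: [-0.5, 1.2, -1.6]
opening: 0.0189
need cm [-0.    0.1   0.01] rot [0.003 0.007 0.001] | pos [ 0.4881 -0.2837  0.1748] rpy [179.8   0.4 115.1] F [-0.5  1.2 -1.6] tq [0.03 0.07 0.09] op 0.0189
time: 21.23
ee_pos: [0.4881, -0.2838, 0.1748]
tcp_rot: [179.8, 0.4, 109.6]
wrist_force: [-0.7, 0.8, 0.8]
opening: 0.0188
need cm [0.02 0.11 0.01] rot [0.004 0.008 0.028] | pos [ 0.4881 -0.2838  0.1748] rpy [179.8   0.4 109.6] F [-0.7  0.8  0.8] tq [-0.01  0.27  0.08] op 0.0188
```

```bash

python3 -m pendant '[[[0,0,0.02,0,0,0.05,0],[0,0,0.02,0,0,0.04,0]]]'
python3 -c "
from h import *
need([.489,-.2833,.1747],108)"
python3 -m pendant '[[[0,0,0.02,0,0,0.04,0],[0,0,0.02,0,0,0.04,0]]]'
python3 -c "
from h import *
need([.489,-.2833,.1747],108)"
```

```text
time: 21.4
ee_pos: [0.488, -0.2839, 0.1748]
tcp_rot: [179.7, 0.4, 104.2]
wrist_force: [-1.5, 0.3, 0.3]
opening: 0.0184
need cm [0.03 0.11 0.01] rot [ 0.004  0.008 -0.067] | pos [ 0.488  -0.2839  0.1748] rpy [179.7   0.4 104.2] F [-1.5  0.3  0.3] tq [0.04 0.31 0.13] op 0.0184
time: 21.57
ee_pos: [0.4879, -0.2839, 0.1748]
tcp_rot: [179.7, 0.4, 99.4]
wrist_force: [-0.7, 0.6, -0.7]
opening: 0.0187
need cm [0.04 0.11 0.01] rot [ 0.005  0.008 -0.151] | pos [ 0.4879 -0.2839  0.1748] rpy [179.7   0.4  99.4] F [-0.7  0.6 -0.7] tq [0.05 0.31 0.11] op 0.0187
```

```bash

python3 -m pendant '[[[0,0,0.02,0,0,0.04,0],[0,0,0.02,0,0,0.04,0]]]'
python3 -c "
from h import *
need([.489,-.2833,.1747],108)"
python3 -m pendant '[[[0,0,0.02,0,0,0.04,0],[0,0,0,0,0,0.02,0]]]'
python3 - <<'E'
from h import *
need([.489,-.2833,.1747],108)
T=tool()
a=bot.camera('wrist')
for m in bot.masks_of('wrist','key')[:1]:
    p=m['pixels']; print(m['extent'],m['confidence'])
    for r in range(int(m['extent'][1])+8,int(m['extent'][3]),20):
        c=np.where(p[r])[0]
        if len(c): print(r,c.min(),c.max())
print(bot.mark_of('wrist','key_bar')[:1])
E
```

```text
time: 21.73
ee_pos: [0.4878, -0.2839, 0.1748]
tcp_rot: [179.6, 0.4, 94.5]
wrist_force: [-0.6, 0.3, 0.1]
opening: 0.0185
need cm [0.05 0.12 0.01] rot [ 0.006  0.008 -0.235] | pos [ 0.4878 -0.2839  0.1748] rpy [179.6   0.4  94.5] F [-0.6  0.3  0.1] tq [0.09 0.24 0.15] op 0.0185
time: 21.9
ee_pos: [0.4878, -0.2839, 0.1748]
tcp_rot: [179.6, 0.4, 90.9]
wrist_force: [-0.3, 0.2, -2.0]
opening: 0.0183
need cm [0.05 0.12 0.01] rot [ 0.006  0.008 -0.299] | pos [ 0.4878 -0.2839  0.1748] rpy [179.6   0.4  90.9] F [-0.3  0.2 -2. ] tq [0.03 0.11 0.12] op 0.0183
[195.5, 0.0, 457.0, 50.5] 0.69
8 196 454
28 265 429
48 306 311
[{'uv': [283.6, 300.0], 'confidence': 0.86}]
```

```bash
python3 - <<'E'
from h import *
N=[]
for i in range(3):
    a=bot.camera('scene')
    print([(np.round(d['uv'],1),round(d['confidence'],2),hit('scene',d['uv'],.05)[:2].round(4)) for d in bot.mark_of('scene','clamp_nose')][:2],[(np.round(d['uv'],1),round(d['confidence'],2)) for d in bot.mark_of('scene','key_bar')][:6])
print('nose pred square',proj('scene',pl(0,.06,.05)),'at -20deg',proj('scene',pl(.0205,.0564,.05)))
w=bot.camera('wrist')
g=cv2.cvtColor(w,cv2.COLOR_RGB2GRAY); g7=cv2.cvtColor(cv2.imread('pics/w7.png'),cv2.COLOR_BGR2GRAY)
for r in (165,180,200,220,240): print(r,*[ (lambda c:(c.min(),c.max()) if len(c) else None)(np.where(x[r,240:330]<62)[0]+240) for x in (g7,g)])
cv2.imwrite('pics/last.png',np.hstack([cv2.resize(w[:,:,::-1],(400,300)),cv2.resize(a[180:330,40:240,::-1],(400,300),interpolation=cv2.INTER_CUBIC)]))
E
```

```text
[(array([163.3, 261.2]), 0.83, array([ 0.5022, -0.2212]))] [(array([335.8, 186.4]), 0.72), (array([112.8, 238.9]), 0.71), (array([315.6,  86.1]), 0.71), (array([421.7, 172.2]), 0.65), (array([337.3, 223.2]), 0.6), (array([398.1, 110. ]), 0.58)]
[] [(array([114.3, 237.7]), 0.88), (array([317.8,  85.7]), 0.87), (array([337.7, 222. ]), 0.84), (array([396.7, 109.6]), 0.77), (array([418.7, 174.5]), 0.73)]
[(array([162.5, 263.1]), 0.97, array([ 0.5056, -0.2246]))] [(array([400.3, 108.8]), 0.92), (array([421.9, 170.2]), 0.86), (array([114.3, 241.4]), 0.79), (array([316.8,  82.4]), 0.58)]
nose pred square [160.3272958  259.72539395] at -20deg [161.34107253 267.881932  ]
165 (np.int64(256), np.int64(306)) (np.int64(256), np.int64(305))
180 (np.int64(252), np.int64(310)) (np.int64(252), np.int64(310))
200 (np.int64(253), np.int64(310)) (np.int64(253), np.int64(309))
220 (np.int64(254), np.int64(309)) (np.int64(254), np.int64(309))
240 (np.int64(254), np.int64(309)) (np.int64(255), np.int64(309))
```

View pics/last.png

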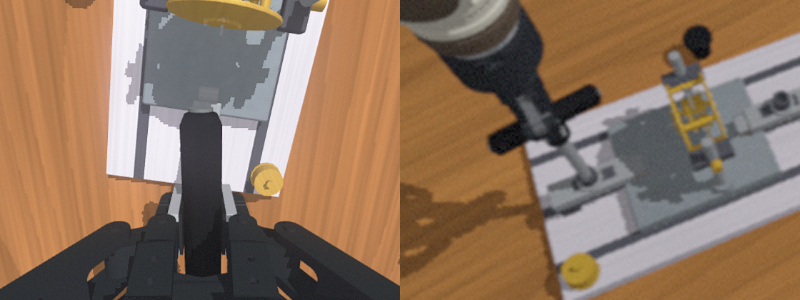

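```bash
python3 - <<'E'
from h import *
T=tool(); N=[]
for i in range(4):
    w=bot.camera('wrist')
    N+= [m for m in marks('wrist','clamp_nose',.05,T)[:1]]
print(N)
c=np.array([.4888,-.2835]);print([np.degrees(np.arctan2(*(m[2][:2]-c)[::-1])).round(1) for m in N],'plate y 82.6')
gg=cv2.cvtColor(w,cv2.COLOR_RGB2GRAY)
for l in cv2.createLineSegmentDetector().detect(gg)[0][:,0]:
    L=np.hypot(l[2]-l[0],l[3]-l[1])
    if L>60 and l[1]<280 or (L>8 and 250<l[0]<325 and 110<l[1]<165):
        p,q=[hit('wrist',x,.047 if L<60 else .02,T)[:2] for x in (l[:2],l[2:])]; print(l.round(),round(np.degrees(np.arctan2(*(q-p)[::-1]))%180,1))
E
```

```text
[(array([294.3, 120.4]), 0.78, array([ 0.4969, -0.2232,  0.05  ])), (array([293. , 119.3]), 0.78, array([ 0.496 , -0.2224,  0.05  ])), (array([295.3, 120.1]), 0.74, array([ 0.4976, -0.223 ,  0.05  ])), (array([291.9, 120.3]), 0.63, array([ 0.4952, -0.2232,  0.05  ]))]
[np.float64(82.3), np.float64(83.3), np.float64(81.7), np.float64(83.9)] plate y 82.6
[311. 174. 310. 263.] 91.8
[195. 132. 204.  14.] 82.4
[210. 147. 201. 249.] 82.6
[340. 268. 358. 184.] 82.8
[404.  47. 363. 229.] 82.5
[186. 247. 195. 134.] 82.5
[302. 156. 310. 174.] 115.8
[390. 274. 460.   0.] 82.6
[157.  53. 148. 241.] 82.6
[264. 157. 296. 157.] 1.9
[205.  54. 199. 141.] 83.2
[307. 157. 310. 145.] 78.0
[261. 154. 212. 147.] 172.9
[374. 167. 400.  47.] 82.6
[309. 159. 372. 169.] 171.9
[293. 152. 276. 153.] 3.8
```

```bash
cat > t.py <<'E'
from h import *
o=bot.get_obs();print(o['tcp_rot'].round(1)[2],'tq',o['torque'].round(3),'eff',o['joint_efforts'].round(2)[3:],o['ee_pos'].round(4),'op',round(float(o['opening']),4),'F',o['wrist_force'].round(1))
E
for i in 1; do
python3 -m pendant '[[[0,0,0.02,0,0,0.05,0]]]' >/dev/null; python3 t.py
python3 -m pendant '[[[0,0,0.02,0,0,0.05,0]]]' >/dev/null; python3 t.py
python3 -m pendant '[[[0,0,0.02,0,0,0.05,0]]]' >/dev/null; python3 t.py
python3 -m pendant '[[[0,0,0,0,0,0,0]]]' >/dev/null; python3 t.py
done
```

```text
88.2 tq [0.112 0.478 0.124] eff [-0.8   0.19 -1.71] [ 0.4878 -0.2839  0.1747] op 0.0192 F [-1.   1.   1.7]
85.2 tq [0.108 0.495 0.132] eff [-0.93  0.2  -1.01] [ 0.4878 -0.2839  0.1748] op 0.0182 F [-2.6  0.9  1.1]
82.2 tq [0.119 0.51  0.144] eff [-0.91  0.19 -0.97] [ 0.4878 -0.2839  0.1748] op 0.0187 F [-1.9  0.2  1.4]
82.1 tq [0.08  0.333 0.079] eff [-0.6   0.11  0.87] [ 0.4877 -0.2839  0.1748] op 0.0183 F [-0.6  0.2 -1.4]
```

```bash

python3 -m pendant '[[[0,0,0.02,0,0,-0.04,0]]]' >/dev/null; python3 t.py
python3 -m pendant '[[[0,0,0.02,0,0,-0.04,0]]]' >/dev/null; python3 t.py
python3 -m pendant '[[[0,0,0.02,0,0,-0.04,0]]]' >/dev/null; python3 t.py
python3 -m pendant '[[[0,0,0.02,0,0,-0.04,0]]]' >/dev/null; python3 t.py
```

```text
84.4 tq [ 0.112  0.381 -0.095] eff [-0.8   0.1   1.58] [ 0.4877 -0.2839  0.1747] op 0.0186 F [-1.5  1.   2.1]
86.8 tq [ 0.18   0.462 -0.124] eff [-0.9   0.07  0.93] [ 0.4877 -0.2839  0.1747] op 0.0185 F [-2.3  1.7  1.7]
89.3 tq [ 0.162  0.449 -0.148] eff [-0.89  0.05  0.84] [ 0.4878 -0.2839  0.1747] op 0.0184 F [-1.3  0.3  0.6]
91.8 tq [ 0.174  0.43  -0.1  ] eff [-0.88  0.05  0.79] [ 0.4878 -0.2839  0.1748] op 0.0188 F [-2.7  0.1  0.8]
```

Torque reverses at once with no hex play, so I need to see whether the screw followed the key. I'll lift out and measure the screw directly.

```bash

python3 -m pendant '[[[0,0,-1,0,0,0,0],[0,0,-1,0,0,0,0],[0,0,-1,0,0,0,0],[0,-3,0,0,0,0,0],[0,-3,0,0,0,0,0]]]'
python3 -m pendant '[[[0,0,0.4,0,0,0,0],[0,0,0,0,0,0,0]]]' 
cat > hexang.py <<'E'
from h import *
def rectc(a,T,c,half=.014,n=400,z=.067):
    K,P=cam('wrist',T);s=np.linspace(-half,half,n)
    X,Y=np.meshgrid(c[0]+s,c[1]-s);W=np.stack([X,Y,np.full_like(X,z),np.ones_like(X)],-1)@np.linalg.inv(P).T;q=W[...,:3]@K.T
    return cv2.cvtColor(cv2.remap(a,(q[...,0]/q[...,2]).astype(np.float32),(q[...,1]/q[...,2]).astype(np.float32),cv2.INTER_CUBIC),cv2.COLOR_RGB2GRAY)
def hexfit(g,n=400,half=.014):
    # hexagon outline with the largest mean outward gradient at the socket mouth (12.7 AF)
    g=cv2.GaussianBlur(g,(0,0),5).astype(float);gx=cv2.Sobel(g,-1,1,0);gy=cv2.Sobel(g,-1,0,1);px=n/2/half;best=[]
    for ap in (.0060,.00635,.0069):
      for cx in range(170,231,4):
        for cy in range(150,231,4):
          for th in range(0,60,3):
            s=0
            for k in range(6):
                f=np.radians(th+30+60*k);nx,ny=np.cos(f),-np.sin(f);t=np.linspace(-.5,.5,9)*ap*px
                x=(cx+nx*ap*px-ny*t).astype(int);y=(cy+ny*ap*px+nx*t).astype(int)
                s+=np.clip((gx[y,x]*nx+gy[y,x]*ny).mean(),0,12)
            best.append((s,th,ap,cx,cy))
    best.sort(reverse=True);return best[:4]
E
python3 - <<'E'
from hexang import *
a5=cv2.imread('pics/w5.png')[:,:,::-1];T5=np.load('T5.npy')
print('ref(-11.5=48.5):',hexfit(rectc(a5,T5,[.4889,-.2839])))
need([.4888,-.2832,.19],90);T=tool();acc=[];C=[];Rm=[]
for i in range(5):
    a=bot.camera('wrist');acc.append(a.astype(float))
    for n,z,L in(('socket_floor',.058,C),('screw_rim',.067,Rm)):
        for m in marks('wrist',n,z,T)[:1]: L.append(m[2][:2])
c=np.median(C,0);print('screw',c,'rim ang',[np.degrees(np.arctan2(*(x-c)[::-1])).round() for x in Rm])
a=np.mean(acc,0).astype(np.uint8);cv2.imwrite('pics/w8.png',a[:,:,::-1]);np.save('T8.npy',T)
print('now',hexfit(rectc(a,T,c)))
print(marks('wrist','clamp_nose',.05,T)[:1])
E
```

```text
time: 24.03
ee_pos: [0.4304, -0.2856, 0.2062]
tcp_rot: [179.5, 0.4, 92.1]
wrist_force: [-0.0, -0.5, -1.7]
opening: 0.0186
time: 24.2
ee_pos: [0.4275, -0.2862, 0.2062]
tcp_rot: [179.4, 0.5, 92.0]
wrist_force: [0.9, 0.3, -1.8]
opening: 0.0188
ref(-11.5=48.5): [(np.float64(53.647609436568615), 51, 0.0069, 198, 218), (np.float64(52.94208122620156), 48, 0.0069, 198, 218), (np.float64(51.8559426401242), 51, 0.0069, 198, 214), (np.float64(51.29753122141405), 51, 0.0069, 194, 218)]
need cm [0.11 6.12 1.69] rot [0.011 0.009 0.034] | pos [ 0.4275 -0.2862  0.2062] rpy [179.4   0.5  92. ] F [ 0.9  0.3 -1.8] tq [ 0.01 -0.01  0.07] op 0.0188
screw [ 0.4909 -0.2846] rim ang [np.float64(-55.0), np.float64(-91.0), np.float64(-67.0), np.float64(-69.0), np.float64(-89.0)]
now [(np.float64(44.877418779167094), 30, 0.006, 230, 150), (np.float64(44.47679021838654), 27, 0.006, 230, 150), (np.float64(44.11466425721761), 24, 0.0069, 222, 166), (np.float64(44.11174471402986), 33, 0.0069, 218, 170)]
[(array([363.9, 118.4]), 0.56, array([ 0.4928, -0.2238,  0.05  ]))]
```

```bash

python3 -m pendant '[[[-3.4,0.6,0,0.011,0.009,0,0],[-3.4,1.3,0,0,0,0,0],[0,0.7,1,0,0,0,0],[0,0,1,0,0,0,0],[0,0,0,0,0,0,0]]]'
cat > ang2.py <<'E'
from hexang import *
from scipy.ndimage import map_coordinates
T=tool();need([.454,-.354,.185],92);acc=[];C=[];Rm=[]
for i in range(8):
    a=bot.camera('wrist');acc.append(a.astype(float))
    for n,z,L in(('socket_floor',.058,C),('screw_rim',.067,Rm)):
        for m in marks('wrist',n,z,T)[:1]: L.append(m[2][:2])
c=np.median(C,0);print('screw',c,'rim ang',[np.degrees(np.arctan2(*(x-c)[::-1])).round() for x in Rm],'from mean',np.degrees(np.arctan2(*(np.mean(Rm,0)-np.mean(C,0))[::-1])))
a=np.mean(acc,0).astype(np.uint8);cv2.imwrite('pics/w9.png',a[:,:,::-1]);np.save('T9.npy',T)
g=rectc(a,T,c);cv2.imwrite('pics/w9r.png',g)
s=cv2.resize(g,(40,40),interpolation=cv2.INTER_AREA)
for r in s[::2]: print(' '.join('%3d'%v for v in r[::1]))
print(hexfit(g))
E
python3 ang2.py
```

```text
time: 25.42
ee_pos: [0.4567, -0.3548, 0.1839]
tcp_rot: [-179.9, -0.1, 92.1]
wrist_force: [-1.3, 0.1, -2.0]
opening: 0.0186
need cm [ 0.09 -0.27 -0.11] rot [-0.002 -0.001  0.002] | pos [ 0.4567 -0.3548  0.1839] rpy [-1.799e+02 -1.000e-01  9.210e+01] F [-1.3  0.1 -2. ] tq [ 0.02 -0.05  0.03] op 0.0186
screw [ 0.4879 -0.2837] rim ang [np.float64(-55.0), np.float64(-66.0), np.float64(-72.0), np.float64(-63.0), np.float64(-60.0), np.float64(-65.0), np.float64(-58.0), np.float64(-52.0)] from mean -61.5625487217805
166 188 196 196 195 195 196 197 177 138 128 136 151 161 167 175 177 177 176 174 166 155 142 128 116 109 108 108 126 168 187 191 193 192 194 195 193 179 166 169
173 190 195 196 195 195 196 195 190 192 195 197 198 199 200 201 202 203 203 203 203 203 202 200 194 183 162 130 144 174 189 192 193 194 195 195 188 178 177 183
179 192 195 191 185 189 195 198 198 200 201 197 194 187 175 162 155 147 142 141 142 147 154 165 179 193 200 197 195 194 193 192 193 192 195 194 186 189 222 235
184 192 187 190 194 196 197 199 196 172 146 129 117 110 108 110 111 111 111 114 115 115 113 110 107 111 13
[... 2129 characters left out ...]
 239
135 135 135 135 119  99  97 111 124 131 134 134 134 133 134 133 134 132 131 130 129 129 131 134 132 134 156 181 190 191 192 193 189 189 216 234 240 240 238 238
134 134 134 135 116  95  88  85  85  90  99 107 117 123 128 129 128 128 128 126 123 120 111 104 135 155 161 179 188 192 194 194 188 186 221 234 240 239 238 237
135 135 136 130 108  91  87  86  87  87  88  87  86  85  87  88  89  89  89  89  86  85  85  93 149 182 192 193 191 193 194 193 186 199 226 237 239 239 238 237
[(np.float64(48.62661222287459), 3, 0.0069, 198, 186), (np.float64(48.11581103865882), 3, 0.0069, 194, 186), (np.float64(47.7650917515687), 6, 0.0069, 198, 186), (np.float64(47.67907908011941), 6, 0.0069, 198, 182)]
```

Both the rim marks (about −61°) and the hexagon fit (about −56°) say the screw has turned roughly 50°, near its stop. It seems the reversal dragged it back a little. I'll turn the key to match (tool yaw 124), reading the free-air torque on the way, then reinsert.

```bash

python3 -m pendant '[[[0,0,-1.5,0,0,-0.11,0],[0,0,-1.5,0,0,-0.11,0],[0,0,0,0,0,-0.11,0]]]' >/dev/null; python3 t.py
python3 -m pendant '[[[0,0,0,0,0,-0.11,0],[0,0,0,0,0,-0.11,0]]]' >/dev/null; python3 t.py
python3 -m pendant '[[[0,0,0,0,0,0,0]]]' >/dev/null; python3 t.py
python3 -c "
from h import *
need([.4885,-.2839,.19],124)"
```

```text
111.5 tq [-0.053  0.019  0.049] eff [ 0.62 -0.    2.42] [ 0.4568 -0.3546  0.2165] op 0.0186 F [ 0.7 -0.6 -1.2]
124.8 tq [ 0.031  0.021 -0.045] eff [ 0.05 -0.    2.3 ] [ 0.4571 -0.3548  0.2175] op 0.0184 F [ 0.5 -0.4 -2.4]
125.1 tq [-0.038 -0.03  -0.063] eff [ 0.01 -0.   -1.9 ] [ 0.4572 -0.3549  0.2177] op 0.0188 F [ 1.2 -0.2 -1.4]
need cm [4.01 6.64 2.77] rot [-0.     0.     0.019] | pos [ 0.4572 -0.3549  0.2177] rpy [-180.     0.   125.1] F [ 1.2 -0.2 -1.4] tq [-0.04 -0.03 -0.06] op 0.0188
```

```bash

python3 -m pendant '[[[2,3.3,0,0,0,0.019,0],[1.9,3.1,0,0,0,0,0],[0,0,1.5,0,0,0,0],[0,0,0,0,0,0,0]]]' >/dev/null
python3 -c "
from h import *
need([.4885,-.2839,.187],124)"
```

```text
need cm [0.14 0.08 1.51] rot [ 0.     0.001 -0.019] | pos [ 0.4886 -0.2855  0.2021] rpy [1.800e+02 1.000e-01 1.229e+02] F [-0.6 -0.  -2.7] tq [-0.02  0.06 -0.01] op 0.0185
```

```bash

python3 -m pendant '[[[0.14,0.08,0.7,0,0,-0.019,0],[0,0,0.5,0,0,0,0],[0,0,0,0,0,0,0]]]' >/dev/null
python3 -c "
from h import *
need([.4885,-.2839,.187],124)"
```

```text
need cm [0.01 0.02 0.29] rot [ 0.     0.002 -0.003] | pos [ 0.4884 -0.2841  0.1899] rpy [1.800e+02 1.000e-01 1.238e+02] F [ 0.2  0.3 -3. ] tq [ 0.06 -0.   -0.01] op 0.0186
```

```bash

python3 -m pendant '[[[0,0,0.2,0,0,0,0],[0,0,0.2,0,0,0,0]]]' >/dev/null;python3 t.py
python3 -m pendant '[[[0,0,0.2,0,0,0,0]]]' >/dev/null;python3 t.py
python3 -m pendant '[[[0,0,0.2,0,0,0,0]]]' >/dev/null;python3 t.py
python3 -m pendant '[[[0,0,0.2,0,0,0,0]]]' >/dev/null;python3 t.py
python3 -m pendant '[[[0,0,0.2,0,0,0,0]]]' >/dev/null;python3 t.py
```

```text
123.6 tq [-0.008  0.011 -0.001] eff [ 0.12  0.01 -0.  ] [ 0.4879 -0.2852  0.1861] op 0.0186 F [ 0.1 -0.6 -1.3]
123.6 tq [ 0.001  0.001 -0.005] eff [ 0.12 -0.    0.  ] [ 0.4878 -0.2857  0.1841] op 0.0188 F [-0.1 -0.3 -2.2]
123.5 tq [ 0.569 -0.141 -0.029] eff [-0.03 -0.42 -0.  ] [ 0.4878 -0.2861  0.1822] op 0.0183 F [0.6 1.7 2.7]
123.5 tq [ 1.28  -0.229  0.016] eff [-0.66 -1.56 -0.01] [ 0.4881 -0.286   0.1807] op 0.0189 F [0.4 3.9 8.3]
123.5 tq [ 1.145 -0.045  0.   ] eff [-0.9  -1.31 -0.01] [ 0.4883 -0.2857  0.1793] op 0.0188 F [-0.4  5.   0.6]
```

```bash

python3 -c "
from h import *
need([.4885,-.2839,.179],124)"
python3 -m pendant '[[[0.15,0.1,0,0,0,0,0]]]' >/dev/null;python3 t.py
python3 -m pendant '[[[0,0,0.1,0,0,0,0]]]' >/dev/null;python3 t.py
python3 -c "
from h import *
need([.4885,-.2839,.1747],124)"
```

```text
need cm [0.14 0.12 0.03] rot [ 0.004  0.003 -0.008] | pos [ 0.4883 -0.2857  0.1793] rpy [179.8   0.2 123.5] F [-0.4  5.   0.6] tq [ 1.14 -0.05  0.  ] op 0.0188
123.5 tq [0.016 0.014 0.016] eff [-0.07  0.15 -0.1 ] [ 0.4882 -0.2839  0.1789] op 0.0186 F [ 0.5  0.3 -1.4]
123.5 tq [-0.026 -0.025 -0.054] eff [0.1  0.08 0.03] [ 0.4881 -0.2839  0.178 ] op 0.0191 F [-0.5  0.2 -2.1]
need cm [-0.02  0.03  0.33] rot [ 0.003  0.003 -0.009] | pos [ 0.4881 -0.2839  0.178 ] rpy [179.8   0.2 123.5] F [-0.5  0.2 -2.1] tq [-0.03 -0.03 -0.05] op 0.0191
```

```bash

python3 -m pendant '[[[0.02,0.01,0.15,0.003,0.003,0,0]]]' >/dev/null;python3 t.py
python3 -m pendant '[[[0.02,0.01,0.15,0,0,0,0]]]' >/dev/null;python3 t.py
python3 -m pendant '[[[0.02,0.01,0.15,0,0,0,0]]]' >/dev/null;python3 t.py
python3 -m pendant '[[[0,0,0.15,0,0,0,0]]]' >/dev/null;python3 t.py
```

```text
123.5 tq [-0.14  -0.323 -0.04 ] eff [ 0.42  0.04 -0.03] [ 0.4881 -0.2839  0.1765] op 0.0184 F [ 0.8  0.1 -1.5]
123.5 tq [-0.154 -0.236  0.009] eff [ 0.6  -0.02  0.  ] [ 0.4882 -0.2838  0.1748] op 0.0187 F [ 0.6 -0.5  0.3]
123.5 tq [ 0.3    0.802 -0.031] eff [-1.16  0.28 -0.  ] [ 0.4886 -0.284   0.1745] op 0.0183 F [-2.5  1.7 18.2]
123.5 tq [ 0.653  1.172 -0.02 ] eff [-2.23  0.04  0.01] [ 0.4887 -0.2843  0.1746] op 0.0186 F [-3.6  2.1 12.9]
```

```bash

python3 -m pendant '[[[0,0,-0.02,0,0,0.04,0]]]' >/dev/null;python3 t.py
python3 -m pendant '[[[0,0,0,0,0,0.04,0]]]' >/dev/null;python3 t.py
python3 -m pendant '[[[0,0,0,0,0,0.04,0]]]' >/dev/null;python3 t.py
python3 -m pendant '[[[0,0,0,0,0,0.04,0]]]' >/dev/null;python3 t.py
python3 -m pendant '[[[0,0,0,0,0,0.04,0]]]' >/dev/null;python3 t.py
python3 -m pendant '[[[0,0,0,0,0,0.04,0]]]' >/dev/null;python3 t.py
python3 -m pendant '[[[0,0,0,0,0,0.04,0]]]' >/dev/null;python3 t.py
```

```text
121.2 tq [0.258 0.101 0.026] eff [-0.41 -0.27 -1.49] [ 0.4887 -0.2843  0.1753] op 0.0184 F [-0.9  1.5 -2.8]
118.8 tq [ 0.267  0.039 -0.005] eff [-0.36 -0.3  -0.91] [ 0.4886 -0.2842  0.1754] op 0.0185 F [-0.1  0.7 -1.4]
116.4 tq [0.167 0.005 0.055] eff [-0.24 -0.23 -0.88] [ 0.4884 -0.2841  0.1753] op 0.0182 F [ 0.1 -0.1 -2.5]
114.0 tq [ 0.15  -0.102  0.005] eff [-0.1  -0.23 -0.84] [ 0.4884 -0.284   0.1752] op 0.0184 F [ 1.5 -0.  -2.1]
111.6 tq [ 0.101 -0.059 -0.022] eff [ 0.04 -0.18 -0.81] [ 0.4883 -0.284   0.1749] op 0.0183 F [-0.3  0.5  0.1]
109.2 tq [ 0.068 -0.066  0.079] eff [-0.05 -0.1  -0.78] [ 0.4884 -0.284   0.1749] op 0.019 F [-0.7  0.4  0.4]
106.8 tq [ 0.116 -0.    -0.007] eff [-0.14 -0.08 -0.75] [ 0.4884 -0.284   0.1748] op 0.0188 F [-0.3  0.6  1. ]
```

```bash

python3 -m pendant '[[[0,0,0,0,0,0.04,0]]]' >/dev/null;python3 t.py
python3 -m pendant '[[[0,0,0,0,0,0.04,0]]]' >/dev/null;python3 t.py
python3 -m pendant '[[[0,0,0,0,0,0.04,0]]]' >/dev/null;python3 t.py
python3 -m pendant '[[[0,0,0,0,0,0.04,0]]]' >/dev/null;python3 t.py
python3 -m pendant '[[[0,0,0,0,0,0.04,0]]]' >/dev/null;python3 t.py
```

```text
104.4 tq [0.079 0.019 0.078] eff [-0.22 -0.09 -0.74] [ 0.4883 -0.2841  0.1748] op 0.0187 F [0. 1. 1.]
102.0 tq [0.169 0.055 0.107] eff [-0.24 -0.11 -0.74] [ 0.4883 -0.2842  0.1748] op 0.0183 F [ 0.8  0.1 -0.4]
99.6 tq [0.18  0.013 0.099] eff [-0.23 -0.12 -0.74] [ 0.4883 -0.2841  0.1748] op 0.0189 F [-0.9  0.   0.6]
97.2 tq [0.189 0.064 0.065] eff [-0.22 -0.13 -0.74] [ 0.4883 -0.2842  0.1748] op 0.019 F [-0.9 -0.3  0.2]
94.8 tq [0.171 0.048 0.123] eff [-0.21 -0.13 -0.71] [ 0.4883 -0.2842  0.1748] op 0.0183 F [-0.2  0.1  0.6]
```

```bash

python3 -m pendant '[[[0,0,-0.8,0,0,0,0],[0,0,-1.2,0,0,0,0],[0,0,-1,0,0,0,0],[-3.4,-1.9,0,0,0,0,0],[-3.3,-1.7,0,0,0,0,0]]]' >/dev/null
python3 -m pendant '[[[0,0,1,0,0,0,0],[0,0,0.5,0,0,0,0],[0,0,0,0,0,0,0]]]'
python3 ang2.py; python3 - <<'E'
from h import *
T=np.load('T9.npy')
print([m for m in marks('wrist','clamp_nose',.05,T)[:1]])
w=cv2.imread('pics/w9.png',0)
for l in cv2.createLineSegmentDetector().detect(w)[0][:,0]:
    L=np.hypot(l[2]-l[0],l[3]-l[1])
    p,q=[hit('wrist',x,.05,T)[:2] for x in (l[:2],l[2:])]; an=np.degrees(np.arctan2(*(q-p)[::-1]))%180
    if np.linalg.norm(q-p)>.02 and np.linalg.norm((p+q)/2-[.488,-.283])<.05: print(l.round(),p.round(3),q.round(3),round(an,1))
E
```

```text
time: 30.37
ee_pos: [0.4583, -0.3566, 0.1978]
tcp_rot: [179.8, 0.5, 95.3]
wrist_force: [0.1, -0.1, -2.0]
opening: 0.0185
need cm [ 0.31 -0.41  1.27] rot [0.004 0.009 0.057] | pos [ 0.4583 -0.3566  0.1978] rpy [179.8   0.5  95.3] F [ 0.1 -0.1 -2. ] tq [0.01 0.02 0.04] op 0.0185
screw [ 0.488  -0.2837] rim ang [np.float64(-68.0), np.float64(-69.0), np.float64(-84.0), np.float64(-65.0), np.float64(-63.0), np.float64(-62.0), np.float64(-24.0), np.float64(-71.0)] from mean 68.1212291706001
156 180 194 196 194 195 195 197 194 156 115 108 113 118 124 134 140 139 139 137 131 123 118 112 109 109 110 110 104 133 178 194 193 192 192 194 196 193 177 164
162 187 196 195 195 195 195 195 190 165 164 179 191 197 199 201 201 200 200 199 198 197 195 189 176 159 141 123 112 142 186 194 192 192 193 194 195 190 175 163
169 190 196 196 194 194 193 192 195 198 199 199 199 200 200 199 193 186 183 181 176 176 181 187 194 199 198 189 173 178 191 193 192 192 193 195 195 186 182 221
176 194 196 187 184 192 197 198 199 200 195 180 159 144 133 122 116 117 116 117 118 119 123 124 128 135 152 169 185 195 197 194 19
[... 2771 characters left out ...]
572808705752784), 57, 0.0069, 202, 194)]
[(array([350.9,  20.5]), 0.71, array([ 0.4968, -0.2239,  0.05  ]))]
[264. 149. 296. 148.] [ 0.442 -0.321] [ 0.467 -0.318] 7.7
[317.  64. 259.  50.] [ 0.476 -0.255] [ 0.433 -0.249] 172.6
[350.  91. 362.  49.] [ 0.503 -0.271] [ 0.508 -0.242] 81.8
[324.  41. 309. 109.] [ 0.479 -0.239] [ 0.474 -0.288] 84.0
[290. 125. 299.  94.] [ 0.461 -0.3  ] [ 0.465 -0.277] 80.2
[304. 127. 299. 153.] [ 0.472 -0.301] [ 0.469 -0.322] 83.5
[296. 149. 316.  66.] [ 0.467 -0.319] [ 0.475 -0.256] 82.6
[403.  85. 357.  74.] [ 0.543 -0.264] [ 0.507 -0.259] 172.6
[345. 116. 332. 167.] [ 0.502 -0.29 ] [ 0.497 -0.33 ] 83.0
[359.  70. 416.  84.] [ 0.508 -0.256] [ 0.552 -0.262] 172.5
```

The hexagon is now at 51–57° (mod 60) and the rim at about −67°. The stop should be at −64.7°, so the screw is at its stop, and the clamp is still square. Taking the key back.

```bash

python3 -m pendant '[[[0,0,-1.2,0.004,0.009,-0.11,0],[0,0,-1.2,0,0,-0.11,0],[0,0,-1.2,0,0,-0.11,0],[0,0,-1.2,0,0,-0.11,0],[0,0,-1.2,0,0,-0.11,0]]]' >/dev/null
python3 -m pendant '[[[0,0,-1.2,0,0,-0.11,0],[0,0,-1.2,0,0,-0.11,0],[0,0,-1,0,0,-0.11,0],[0,0,-0.6,0,0,-0.11,0],[0,0,0,0,0,-0.11,0]]]' >/dev/null
python3 -m pendant '[[[0,0,0,0,0,-0.1,0],[0,0,0,0,0,-0.1,0],[0,0,0,0,0,-0.08,0],[0,0,0,0,0,0,0]]]'
python3 - <<'E'
from h import *
need([.4975,.3335,.305],175.8)
bot.camera('wrist')
w=bot.camera('wrist');g=cv2.cvtColor(w,cv2.COLOR_RGB2GRAY)
for l in cv2.createLineSegmentDetector().detect(g)[0][:,0]:
    if np.hypot(l[2]-l[0],l[3]-l[1])>40 and 225<l[0]<335 and 100<min(l[1],l[3])<300: print(l.round())
print(bot.mark_of('wrist','key_bar')[:2])
for m in bot.masks_of('wrist','key')[:2]: print(m['extent'],m['confidence'])
E
```

```text
time: 32.78
ee_pos: [0.4584, -0.3562, 0.3027]
tcp_rot: [-180.0, -0.0, 178.3]
wrist_force: [-0.5, 0.0, -1.7]
opening: 0.0185
need cm [-1.85 69.05 -0.25] rot [-0.    -0.     0.043] | pos [ 0.4584 -0.3562  0.3027] rpy [-180.    -0.   178.3] F [-0.5  0.  -1.7] tq [ 0.04  0.05 -0.05] op 0.0185
[311. 181. 310. 239.]
[297. 118. 383. 127.]
[309. 239. 312. 284.]
[254. 269. 251. 177.]
[328. 178. 368. 181.]
[{'uv': [284.8, 298.3], 'confidence': 0.65}]
[254.3, 148.5, 312.0, 387.1] 0.66
```

```bash

python3 -m pendant '[[[-0.1,3.6,-0.4,0,0,0.02,0],[-0.1,3.8,-0.3,0,0,0.02,0],[-0.1,3.8,-0.2,0,0,0,0],[-0.1,3.8,0,0,0,0,0],[-0.1,3.8,0,0,0,0,0]]]'
python3 -m pendant '[[[-0.1,3.8,-0.1,0,0,0,0],[-0.1,3.8,0,0,0,0,0],[-0.1,3.8,0,0,0,0,0],[-0.1,3.8,0,0,0,0,0],[-0.1,3.8,0,0,0,0,0]]]'
python3 -c "
from h import *
need([.4975,.3335,.305],175.8)"
```

```text
time: 33.4
ee_pos: [0.4761, -0.1693, 0.3086]
tcp_rot: [180.0, -0.2, 174.3]
wrist_force: [0.7, 0.8, -1.7]
opening: 0.0186
time: 33.82
ee_pos: [0.4995, 0.0281, 0.3106]
tcp_rot: [180.0, -0.1, 173.6]
wrist_force: [1.8, 0.3, -1.8]
opening: 0.0186
need cm [ 3.61 30.32  0.56] rot [ 0.    -0.001 -0.039] | pos [0.4995 0.0281 0.3106] rpy [ 1.800e+02 -1.000e-01  1.736e+02] F [ 1.8  0.3 -1.8] tq [ 0.02 -0.04 -0.01] op 0.0186
```

```bash

python3 -m pendant '[[[0.4,3.7,0,0,0,-0.02,0],[0.3,3.7,0,0,0,-0.01,0],[0.3,3.7,0,0,0,0,0],[0.3,3.7,0,0,0,0,0],[0.3,3.7,0,0,0,0,0]]]' >/dev/null
python3 -m pendant '[[[0.3,3.7,0,0,0,0,0],[0.3,3,0,0,0,0,0],[0,1,0,0,0,0,0],[0,0,0,0,0,0,0]]]' >/dev/null
python3 -c "
from h import *
need([.4975,.3335,.245],175.8)"
```

```text
need cm [0.29 2.15 6.42] rot [ 0.001 -0.001 -0.018] | pos [0.4984 0.3118 0.3092] rpy [179.9  -0.  174.7] F [ 1.1 -0.4 -1.8] tq [ 0.04 -0.02  0.01] op 0.0188
```

```bash

python3 -m pendant '[[[0.25,2.1,0,0,0,-0.018,0],[0,0,2.5,0,0,0,0],[0,0,2.5,0,0,0,0],[0,0,1,0,0,0,0],[0,0,0,0,0,0,0]]]' >/dev/null
python3 -c "
from h import *
need([.4975,.3335,.235],175.8)"
```

```text
need cm [0.2  0.23 1.35] rot [ 0.001  0.002 -0.006] | pos [0.4993 0.331  0.2485] rpy [1.799e+02 1.000e-01 1.755e+02] F [-1.4  0.1 -1.7] tq [-0.09 -0.   -0.01] op 0.0184
```

```bash

python3 -m pendant '[[[0.2,0.23,0.5,0.001,0.002,-0.006,0],[0.03,0.03,0.7,0,0,0,0],[0,0,0,0,0,0,0]]]' >/dev/null
python3 -c "
from h import *
need([.4975,.3335,.215],175.8)"
```

```text
need cm [0.04 0.2  2.21] rot [ 0.001  0.001 -0.004] | pos [0.4977 0.3315 0.2371] rpy [1.800e+02 1.000e-01 1.756e+02] F [-0.1  1.1 -2. ] tq [-0.01  0.03  0.01] op 0.0187
```

```bash

python3 -m pendant '[[[0.05,0.22,0.2,0,0,-0.004,0],[0.02,0.05,0.5,0,0,0,0],[0.02,0.05,0.5,0,0,0,0]]]' >/dev/null; python3 t.py
python3 -m pendant '[[[0,0.05,0.5,0,0,0,0],[0,0.05,0.5,0,0,0,0]]]' >/dev/null; python3 t.py
python3 -c "
from h import *
need([.4975,.3335,.128],175.8)"
```

```text
175.8 tq [ 0.05  -0.025 -0.003] eff [ 0.36 -0.   -0.02] [0.4979 0.3347 0.2271] op 0.0188 F [-0.6 -0.9 -2. ]
175.7 tq [-1.761  0.556  0.003] eff [-2.3   1.49 -0.02] [0.4981 0.3348 0.2179] op 0.0187 F [-2.8 -5.6  1.7]
need cm [ 0.11 -0.15  8.99] rot [ 0.001  0.006 -0.001] | pos [0.4981 0.3348 0.2179] rpy [179.9   0.4 175.7] F [-2.8 -5.6  1.7] tq [-1.76  0.56  0.  ] op 0.0187
```

```bash

python3 -m pendant '[[[0.1,-0.2,0,0.001,0.006,0,0]]]' >/dev/null; python3 t.py
python3 -m pendant '[[[0.02,0.02,0.6,0,0,0,0],[0.02,0.02,0.8,0,0,0,0]]]' >/dev/null; python3 t.py
python3 -m pendant '[[[0.02,0.02,0.8,0,0,0,0],[0.02,0.02,0.8,0,0,0,0]]]' >/dev/null; python3 t.py
python3 -c "
from h import *
need([.4975,.3335,.128],175.8)"
```

```text
175.7 tq [ 0.029 -0.041  0.002] eff [-0.26 -0.25  0.12] [0.4966 0.3328 0.2168] op 0.0183 F [ 0.1 -0.7 -2.1]
175.7 tq [ 0.026 -0.01  -0.009] eff [ 0.83 -0.03 -0.02] [0.4966 0.3335 0.2033] op 0.0184 F [-0.1  0.3 -1.8]
175.7 tq [-0.631 -0.162  0.01 ] eff [ 0.19  0.87 -0.01] [0.4965 0.3339 0.1855] op 0.0187 F [ 0.8 -2.4 -0.2]
need cm [-0.1  -0.04  5.75] rot [ 0.001  0.001 -0.001] | pos [0.4965 0.3339 0.1855] rpy [179.9   0.  175.7] F [ 0.8 -2.4 -0.2] tq [-0.63 -0.16  0.01] op 0.0187
```

```bash

python3 -m pendant '[[[-0.03,-0.08,0.6,0,0,0,0],[0,0,0.9,0,0,0,0]]]' >/dev/null; python3 t.py
python3 -m pendant '[[[0,0,0.9,0,0,0,0],[0,0,0.9,0,0,0,0]]]' >/dev/null; python3 t.py
python3 -m pendant '[[[0,0,0.8,0,0,0,0],[0,0,0.4,0,0,0,0]]]' >/dev/null; python3 t.py
python3 -c "
from h import *
need([.4975,.3335,.128],175.8)"
```

```text
175.8 tq [-0.049 -0.038  0.043] eff [ 0.78 -0.04 -0.01] [0.4965 0.3332 0.1684] op 0.0186 F [ 0.1 -0.1 -1.7]
175.8 tq [-0.045 -0.107  0.069] eff [ 0.69  0.12 -0.  ] [0.4963 0.3333 0.148 ] op 0.0185 F [ 1.4 -0.4 -1.2]
175.8 tq [-0.21  -0.069 -0.001] eff [ 0.13  0.28 -0.  ] [0.4959 0.333  0.133 ] op 0.0182 F [ 0.6 -0.6 -1.7]
need cm [-0.16  0.06  0.5 ] rot [ 0.    -0.002 -0.001] | pos [0.4959 0.333  0.133 ] rpy [ 1.800e+02 -1.000e-01  1.758e+02] F [ 0.6 -0.6 -1.7] tq [-0.21 -0.07 -0.  ] op 0.0182
```

```bash

python3 -m pendant '[[[-0.1,0.04,0.3,0,0,0,0],[0,0,0.2,0,0,0,0],[0,0,0.1,0,0,0,0]]]' >/dev/null; python3 t.py
python3 -m pendant '[[[0,0,0,0,0,0,35],[0,0,0,0,0,0,55],[0,0,0,0,0,0,60],[0,0,0,0,0,0,60],[0,0,0,0,0,0,60]]]' >/dev/null; python3 t.py
python3 -m pendant '[[[0,0,-1,0,0,0,60],[0,0,-2.5,0,0,0,60],[0,0,-3,0,0,0,60],[0,0,-3,0,0,0,60],[0,0,-3,0,0,0,60]]]'
python3 - <<'E'
from h import *
T=tool();w=bot.camera('wrist');cv2.imwrite('pics/w10.png',w[:,:,::-1])
for n,z in [("key_bar",.145),("key",.11),("key_small",.11),("key_mid",.11)]: print(n,*marks("wrist",n,z,T)[:3])
for m in bot.masks_of('wrist','key')[:1]: print(m['extent'],m['confidence'],w[m['pixels']].mean(0).round())
bot.camera('scene')
for n,z in [("key_bar",.145),("key",.11),("clamp_nose",.05),("screw_rim",.067),("socket_floor",.058),("barrel",.015),("loupe",0),("key_mid",.11),("key_small",.11)]: print('scene',n,*[m for m in marks("scene",n,z)][:3])
E
```

```text
175.8 tq [-0.892  0.995  0.027] eff [-2.58  0.16  0.01] [0.4967 0.3333 0.1268] op 0.019 F [-4.2 -3.7 13.5]
175.8 tq [ 0.01  -0.043  0.001] eff [-0.03  0.01 -0.  ] [0.4977 0.3342 0.1289] op 0.0511 F [-0.4 -0.5  0. ]
time: 37.65
ee_pos: [0.495, 0.3322, 0.2531]
tcp_rot: [-179.8, -0.5, 175.8]
wrist_force: [1.2, -0.5, -0.6]
opening: 0.051
key_bar (array([481.8, 151.2]), 0.92, array([0.4644, 0.4714, 0.145 ])) (array([348.4, 385.1]), 0.57, array([0.651, 0.376, 0.145]))
key (array([288.7, 196. ]), 0.63, array([0.4948, 0.3374, 0.11  ])) (array([461.6, 148.1]), 0.62, array([0.4663, 0.4741, 0.11  ])) (array([341.1, 363.3]), 0.59, array([0.6576, 0.375 , 0.11  ]))
key_small (array([193.4, 220.7]), 0.96, array([0.51  , 0.2576, 0.11  ]))
key_mid (array([105.6, 242.3]), 0.85, array([0.5236, 0.1812, 0.11  ])) (array([204.3,  99.7]), 0.24, array([0.4159, 0.2792, 0.11  ]))
[270.4, 126.8, 302.1, 284.8] 0.9 [87. 73. 67.]
scene key_bar (array([335.4, 223.9]), 0.86, array([0.67 , 0.124, 0.145])) (array([420.6, 171.8]), 0.76, array([0.662 , 0.3692, 0.145 ])) (array([316. ,  85.8]), 0.62, array([0.2978, 0.33
[... 196 characters left out ...]
.3413, 0.11  ]))
scene clamp_nose (array([162.2, 259.7]), 0.57, array([ 0.4974, -0.2218,  0.05  ]))
scene screw_rim (array([128.9, 273. ]), 0.45, array([ 0.498 , -0.2959,  0.067 ])) (array([362.4, 139.8]), 0.25, array([0.4659, 0.3714, 0.067 ]))
scene socket_floor (array([133., 267.]), 0.59, array([ 0.4839, -0.284 ,  0.058 ]))
scene barrel (array([129. , 314.6]), 0.57, array([ 0.5614, -0.3372,  0.015 ]))
scene loupe (array([193.4, 205.6]), 0.78, array([ 0.3684, -0.0923,  0.    ])) (array([339.8, 157.8]), 0.73, array([0.443 , 0.3234, 0.    ]))
scene key_mid (array([316.4, 173.7]), 0.69, array([0.5188, 0.1828, 0.11  ]))
scene key_small (array([337.3, 156.6]), 0.87, array([0.503, 0.256, 0.11 ]))
```

```bash
python3 -c "
from h import *
print(bot.job_done())"
```

```text
the job is handed in; nothing more can be done
None
```

I squared the loose clamp over the foot, turned the screw with the largest key to where I judge its stop to be, and put the key back. I then handed the job in at about 38 s. One doubt remains: **I never felt a clear stop at the wrist.**

- **Clamp:** I pushed it with closed fingers. Its edges and nose measured within about 1–2° of the plate's y axis (82.6°), before and after tightening.
- **Key and seating:** I took the black key from the end hole and lowered it until it met the socket floor. That was at TCP z 0.1747 m against 0.1756 m expected.
- **Tightening:** The wrist torque stayed at 0.08–0.17 N m all the way, and the key turned further than the screw could have.
    - **Check turn backwards:** The torque reversed at once with no play. This seems to have dragged the screw back about 10°, so part of the tightening was briefly undone.
    - **Second try:** I reseated the key, after its tip first landed about 2 mm off centre, and tightened clockwise again.
- **Screw angle at the end:** The socket hexagon then read about −65° ± 3° and the rim mark about −67°; the stop should be at −64.7°. That fits a tight screw, but it rests on the camera, and the key's own angle (−85°) disagreed with it by 20°.
- **Key return:** It went back upright in its own hole, with the shoulder pressing on the stand top (13 N). After release it showed within a few millimetres of its starting place.
- **Other things:** The barrel, the loupe and the two other keys read within about 1 cm of their starting positions. I did not recheck the screwdriver, jar or hammer. I planned every path clear of the movement and felt no contact there.

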